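Wedge the stroke-stop clip off a pusher's rod

TASK

The stop clip has to come off the rod of the pneumatic pusher. Draw the steel wedge up out of the tool stand, lay it down flat on the bench and take it again level across its thick end; slide it along the top of the rod under the clip's turned-up lip until the clip has sprung up out of the neck, without touching the clip with the gripper while it is still snapped on. Put the clip into the grey parts tray, leave the wedge lying on the bench, and leave the two round workpieces, the wrench and the sensor where they are.

Things in the scene. Friction and masses are not known exactly. Their poses are not given: they have to be found in the camera images.
- wedge_mid (a point): Steel wedge, 0.3 kg, 155 mm long, 22 wide: a plain bar 80 x 22 x 18 mm, then the upper face slopes evenly down over 75 mm to a blunt 3 mm tip; underside flat. Point: mid-length (77.5 mm from both ends), mid-width, 9 mm above the underside. x to the tip, y across, z from flat underside to sloping face. Starts upright, tip down, loose in the stand's pocket, 70 mm of the bar standing out.
- wedge_tip (a point): Middle of the wedge's tip edge (3 mm thick), 1.5 mm above the flat underside; axes as wedge_mid.
- clip_mid (a point): Stop clip, dark spring steel, 0.06 kg: a flat back 44 mm wide, 12 thick, from 11 mm before to 20 mm after this point, 3 mm pad on top; two sprung jaws hang from it astride the rod, 31 mm clear between them, 39 over their outsides, 50 over the flared ends 22 to 36 mm below this point. Point: mid-width, half-way up the back. x along the rod to the cylinder, z up. Snapped on: 16 mm above the rod axis, the back resting on the neck.
- clip_lip (a point): Lower outer edge of the clip's lip, mid-width: a 30 mm wide tongue that runs from the back towards the rod's free end, turned up 22 degrees. Snapped on, this edge is 36 mm before the clip's middle and 20 mm above the rod axis, so 6 mm above the thick rod: the 3 mm wedge tip fits under it only while it slides on the rod. Pushing the wedge in takes up to about 20 N.
- neck (a point): Rod axis, 100 mm above the bench, middle of the neck in which the clip sits. Fixed horizontal steel rod; x along it from the free end to the cylinder, z up. Neck 20 mm in diameter, 44 long; rod 28 mm in diameter on both sides. Cylinder cap (84 mm square) from 78 mm after this point. With the wedge's tip 30 mm past this point, lying on the rod, the clip has sprung up free.
- rod_end (a point): Top of the thick rod at its free end, 72 mm before the neck's middle and 14 mm above the axis; axes as neck. 50 mm of thick rod lie between here and the neck. Once free, the clip sits loosely upright astride the neck, its middle about 30 mm above the axis, also after the wedge is drawn back, and can be lifted straight off by its 44 mm wide back.
- stand_pocket (a point): Black fixed tool stand, 90 (x) x 100 (y) mm, 90 high: middle of the mouth of the wedge's pocket (21 x 25 mm, 85 deep) in its top. The wedge's flat underside faces the stand's -x, its width lies along y. Two driver handles stand on top 31 mm to +x and 30 mm to either side, 42 mm high; a hex key 33 mm to -x, 30 mm to -y, 33 mm high.
- tray_in (a point): Grey open parts tray, fixed, 140 (x) x 170 (y) mm outside, 32 high, walls 4: middle of its inner floor, about 4 mm above the bench; x, y along its sides.
- puck_a: Bystander: round black workpiece, 50 mm in diameter, 26 mm high. Origin: middle of its underside.
- puck_b: Bystander: round grey workpiece of the same size.
- wrench: Bystander: open-ended wrench, 170 mm long, lying flat; x along it.
- sensor: Bystander: sensor on an angle bracket, about 60 mm high.
Mind the look-alikes: they are no part of the job. Leave any blue look-alike of the part that bears clip_mid alone.

How it is judged:
By the outcome, as a careful person would: the job done as asked, in the order asked, and still so for the second after the job is handed in, with the robot touching nothing.
It also fails if it takes over 72 s, if anything falls off the work surface, if the arm or the gripper's body presses on something with over 40 N, if the wrist force passes 120 N, or if a joint passes its speed limit or range.

ROBOT

A 7-joint arm with a two-finger parallel gripper is mounted at the origin on the work surface. World frame = base frame: x ahead of the robot, y to its left, z up, the work surface at z = 0. Lengths are in mm, angles in rad, forces in N, time in s.
With the tool pointing down it reaches from about 400 to 900 mm from the base axis. Payload 5.5 kg.
Tool frame: the origin (TCP) lies on the mounting face of the last link; the fingertips stand 178 mm ahead of it and the grasp point (between the pads) lies 159 mm ahead of it; y points along the fingers, x is the direction in which the jaws open and shut, and the axes are right-handed (so a half turn about y gives the same grasp; the last joint's range is limited). The gripper opens to 92 mm and grips with 3 to 60 N. Pads are 19 mm wide; open, the fingers measure 130 mm over their backs; the gripper's body (75 mm by 190 mm) begins 47 mm behind the grasp point.
Start: joints at [-1.064, 0.501, -0.427, 1.55, 0.221, 1.138, -0.21], TCP at [156.872, 630.783, 404.729] pointing down, gripper open.
Joint ranges: [-2.88, 2.88], [-0.31, 2.03], [-1.54, 1.56], [0.2, 2.42], [-1.41, 4.55], [0.19, 2.02], [-2.57, 2.57]. Speed limits (rad/s): [2.57, 2.57, 3.14, 3.14, 3.14, 3.14, 3.14].

INTERFACE

Orientations are given as a unit quaternion [x, y, z, w].
In Python, from rig import status, cams, workorder gives the robot as it stands.
- The arm moves only by the tool servo_tool, never from a script. Its argument "series" is text: rows parted by semicolons, each of 7 numbers parted by spaces: the closure, from 0 (fully open) to 1 (shut), then the shift along the world's x, y, z in mm, then the turn, a rotation vector about the world's x, y, z in degrees. A call has 1 to 20 rows; each row is the pose to reach, as a shift and turn from the pose commanded when the call began; what a row does not reach only later rows make up. A row lasts 1/8 s, in which the tool goes at most 62.5 mm and 10.7 degrees, less where a joint would pass 70% of its speed; a pose out of reach is approached as far as the arm can. A call with a gripper value outside its range is refused whole. The fingers move at their own pace and stop on an object; "squeeze" is the grip in N (left out, the last holds). Time passes only in rows, so rows that repeat a pose let the fingers close. It gives the time, the measured TCP pose, the force and the opening at its end, in the units of the state.
- status.get_state(): the state, without advancing time (a new reading comes with each control period).
- cams.capture(name): name is "side" or "top"; returns the picture (384x512x3 uint8, red, green, blue); there is no depth.
- cams.camera_params(name): a dict with "vertical_fov" (degrees; the focal length in pixels is half the picture's height over the tangent of half this angle, whatever the lens; pixels are square), "cx", "cy" (the principal point, pixels), "world_to_cam" (4x4, takes a point from world to camera coordinates). Camera axes: x right, y down, z forward; pixel columns grow to the right and rows downward; lengths in mm; the calibration is good to about 2 mm. A picture is of the moment at which its call begins. camera_params takes no time and is no camera call.
- workorder.job_done(): hands the job in, once; it reports no verdict.
Trained networks look in the newest picture that a camera, given by its name, has taken for a name from the list of things; names that differ only in an ending like _2 or _b are one class to them, and where a whole thing is asked for, a point or a joint stands for the part that bears it (a point fixed in the world has none). Each returns a list of dicts, best first, with "p" (0 to 1); they miss things now and then, are a little off and sometimes report something else, mostly with a low value. They report only what shows in the picture. A call takes as long as a camera call. They do not tell look-alikes from the thing itself.
- cams.search_frame(camera, query): "extent" ([left, top, right, bottom] in pixels, round what is visible of it).
- cams.cut_out(camera, query): "pixels" (384x512 bool, what is visible of it) and "extent" ([left, top, right, bottom] in pixels, round what is visible of it).
- cams.landmark_of(camera, query): "xy" ([column, row] in pixels: a listed point, or the origin of a listed thing).
The state is a dict: "time": time; "joints": joint angles; "joint_vel": joint speeds; "joint_torque": joint torques, N m; "eef_pos": TCP position; "tool_rot": TCP orientation; "wrist_force": force on the tool from outside, world axes, zero at the start; "torque": the same for the moment, N m; "finger_gap": opening from 0.0 (shut) to 1.0 (fully open).
Only numpy, scipy, OpenCV 4.12 (cv2) and the standard library are available. Lean on these libraries where they do the work, as an engineer would, in place of code of your own. Each camera call takes 0.05 s, during which the arm holds its last target. There are 200 camera calls.

## Working session

There is one attempt and no reset: what is moved stays moved. The work goes in short steps, Python scripts to look and compute and a tool call to move; the robot and the scene stay as the last step left them, time stands still between calls to the robot, and variables do not carry over. Pictures are saved under pics/ and viewed, about 8 in all and at most 12, crops included, and the job is handed in when it is done.

Besides the shell and the picture viewer there is one more tool, called after "Emit:" by a JSON object that holds its "method" and its "body". servo_tool: Moves the arm, as the interface text tells. Its arguments: {"type":"object","properties":{"series":{"type":"string"},"squeeze":{"type":"number"}},"required":["series"]}

```bash
mkdir -p pics; ls
cat > h.py <<'E'
import numpy as np, cv2
from rig import status, cams, workorder
def save(cam,name):
    im=cams.capture(cam); cv2.imwrite(f'pics/{name}.png',cv2.cvtColor(im,cv2.COLOR_RGB2BGR)); return im
def par(cam):
    p=cams.camera_params(cam); f=192/np.tan(np.radians(p['vertical_fov'])/2)
    return f,p['cx'],p['cy'],np.array(p['world_to_cam'])
def proj(cam,X):
    f,cx,cy,T=par(cam); c=T[:3,:3]@np.array(X,float)+T[:3,3]; return np.array([cx+f*c[0]/c[2],cy+f*c[1]/c[2]])
def ray(cam,uv):
    f,cx,cy,T=par(cam); d=T[:3,:3].T@np.array([(uv[0]-cx)/f,(uv[1]-cy)/f,1]); o=-T[:3,:3].T@T[:3,3]; return o,d/np.linalg.norm(d)
def atz(cam,uv,z):
    o,d=ray(cam,uv); return o+d*(z-o[2])/d[2]
def tri(ua,ub):
    (o1,d1),(o2,d2)=ray('side',ua),ray('top',ub)
    s=np.linalg.lstsq(np.c_[d1,-d2],o2-o1,rcond=None)[0]; a,b=o1+s[0]*d1,o2+s[1]*d2
    return (a+b)/2,np.linalg.norm(a-b)
E
python3 - <<'E'
from h import *
np.set_printoptions(precision=1,suppress=True)
a=save('side','s0');b=save('top','t0')
cv2.imwrite('pics/both0.png',cv2.cvtColor(np.vstack([a,b]),cv2.COLOR_RGB2BGR)) if 0 else None
for c in('side','top'):
    f,cx,cy,T=par(c);print(c,f,cx,cy,-T[:3,:3].T@T[:3,3],T[2,:3])
names='wedge_mid wedge_tip clip_mid clip_lip neck rod_end stand_pocket tray_in puck_a puck_b wrench sensor'.split()
for n in names:
    r={}
    for c in('side','top'):
        r[c]=cams.landmark_of(c,n); print(n,c,[(np.round(x['xy'],1).tolist(),round(x['p'],2)) for x in r[c]])
    if r['side'] and r['top']: print('   tri',*tri(r['side'][0]['xy'],r['top'][0]['xy']))
print(status.get_state())
E
```

```text
pics
side 383.92739043282967 258.34181009096784 193.27563131484018 [ 504.4 -885.1  624.9] [ 0.1  0.8 -0.6]
top 391.1247606946121 250.77037824040755 187.49525494041055 [ 351.2  -86.3 1106.3] [ 0.2  0.  -1. ]
wedge_mid side [([196.6, 258.6], 0.63)]
wedge_mid top [([338.2, 235.8], 0.42)]
   tri [ 422.8 -299.5   78.6] 1.6756296752534883
wedge_tip side []
wedge_tip top [([340.8, 237.5], 0.72), ([254.5, 150.3], 0.55)]
clip_mid side [([273.1, 229.5], 0.64), ([251.3, 154.0], 0.46)]
clip_mid top [([281.9, 171.9], 0.68), ([194.7, 182.6], 0.56), ([252.3, 151.5], 0.56)]
   tri [ 600.2 -161.1   38. ] 9.878721583342351
clip_lip side [([261.2, 232.3], 0.87), ([251.4, 161.7], 0.48)]
clip_lip top [([212.7, 185.0], 0.9), ([289.1, 185.9], 0.63)]
   tri [ 596.3   52.1 -143.2] 23.634702420773266
neck side [([254.3, 162.5], 0.85)]
neck top [([201.5, 186.9], 0.8)]
   tri [557.3  55.8 101.7] 7.854593329150482
rod_end side [([246.9, 170.3], 0.63)]
rod_end top [([226.8, 189.1], 0.71)]
   tri [540.4 -12.5 118.3] 5.369697380990313
stand_pocket side [([196.7, 259.0], 0.56), ([298.2, 221.9], 0.27)]
stand_pocket t
[... 520 characters left out ...]
 149.1], 0.54)]
   tri [537.7  54.8 -78.1] 321.25565221970015
wrench side [([320.5, 208.9], 0.83)]
wrench top [([236.3, 130.7], 0.55)]
   tri [741.9 -32.    0.3] 0.43647645348552916
sensor side [([189.7, 166.4], 0.56)]
sensor top [([150.3, 264.9], 0.73)]
   tri [357.8 209.    7.2] 6.697516015016498
{'time': 1.3, 'joints': array([-1.1,  0.5, -0.4,  1.6,  0.2,  1.1, -0.2]), 'joint_vel': array([-0., -0., -0., -0., -0.,  0., -0.]), 'joint_torque': array([ -0. , -56.6,  -5.8, -27.9,  -0.1,   0. ,   0. ]), 'eef_pos': array([156.9, 630.8, 404.7]), 'tool_rot': array([-0.6, -0.4,  0.4,  0.6]), 'wrist_force': array([ 0.6, -0.4,  0.7]), 'torque': array([-0.,  0., -0.]), 'finger_gap': 1.002060288702952}
```

Run:
```python
from h import *
a=cv2.imread('pics/s0.png');b=cv2.imread('pics/t0.png')
cv2.imwrite('pics/s0c.png',cv2.resize(a[100:340,120:420],None,fx=2.5,fy=2.5,interpolation=2))
cv2.imwrite('pics/t0c.png',cv2.resize(b[90:310,110:400],None,fx=2.7,fy=2.7,interpolation=2))
from scipy.spatial.transform import Rotation as R
print(R.from_quat(status.get_state()['tool_rot']).as_matrix().round(3))
```

```text
[[ 0.241 -0.    -0.97 ]
 [ 0.97   0.     0.241]
 [ 0.    -1.     0.   ]]
```

View pics/s0c.png

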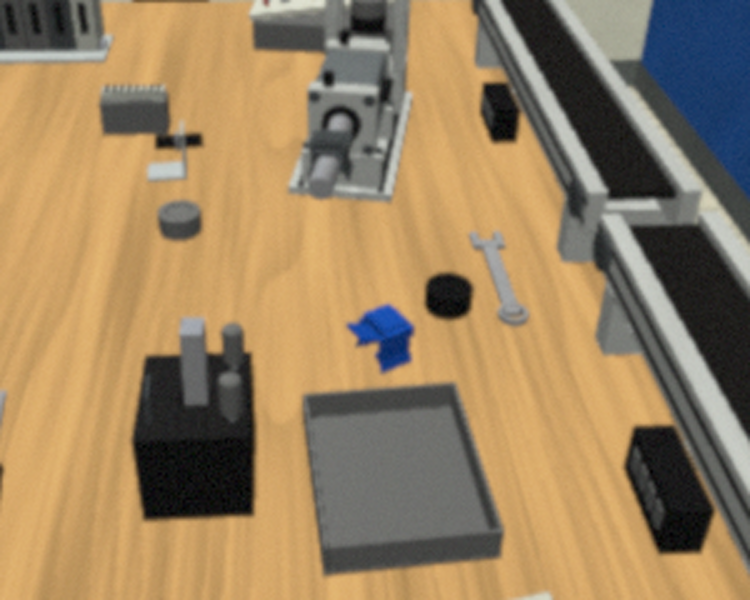

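View pics/t0c.png

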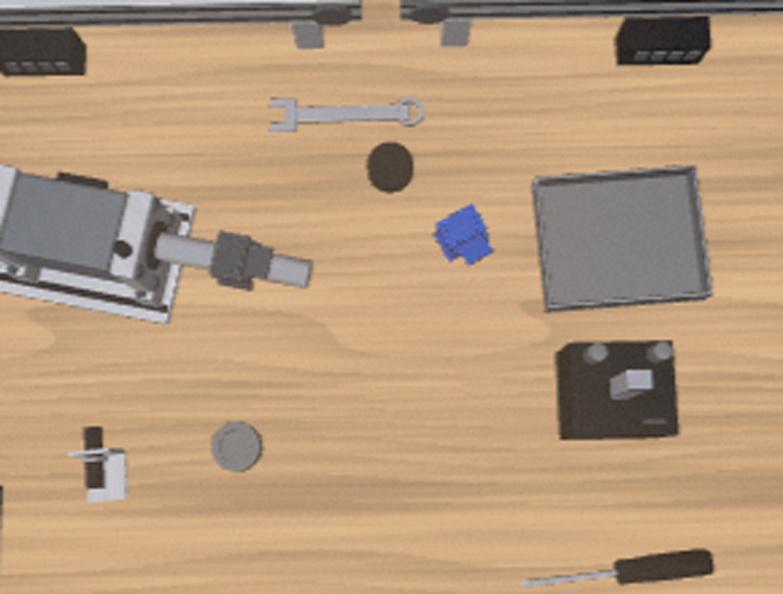

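Run:
```python
from h import *
np.set_printoptions(precision=1,suppress=True)
a=cv2.imread('pics/s0.png');b=cv2.imread('pics/t0.png')
cr=lambda im,x,y,w,h,f:cv2.resize(im[y:y+h,x:x+w],None,fx=f,fy=f,interpolation=cv2.INTER_CUBIC)
# top rod crop x160..240,y160..210 ; top stand x310..366,y212..257 ; side rod x230..290,y130..182; side stand x170..226,y224..310
A=cr(b,160,162,75,50,5);B=cr(b,310,212,70,50,5);C=cr(a,230,130,75,60,5);D=cr(a,170,222,70,60,5)
cv2.imwrite('pics/z0.png',np.vstack([np.hstack([A,B]),np.hstack([C,D])]))
for n,z in [('neck',100),('rod_end',114),('clip_mid',116),('clip_lip',120),('stand_pocket',90)]:
    for c in('side','top'):
        for x in cams.landmark_of(c,n)[:2]: print(n,c,x['p'],atz(c,x['xy'],z))
for c in('side','top'):
    for n in('wedge_mid','clip_mid'):
        for m in cams.cut_out(c,n):
            print(c,n,m['p'],m['extent'],m['pixels'].sum())
            if n=='wedge_mid' and m['p']>.4: print(cv2.boxPoints(cv2.minAreaRect(cv2.findNonZero(m['pixels'].astype(np.uint8)))))
```

```text
neck side 0.85 [561.4  60.6 100. ]
neck top 0.8 [553.6  55.7 100. ]
rod_end side 0.63 [538.   -6.3 114. ]
rod_end top 0.71 [543.9 -11.9 114. ]
clip_mid side 0.64 [ 583.1 -258.8  116. ]
clip_mid side 0.46 [553.9  81.5 116. ]
clip_mid top 0.68 [ 586.7 -155.5  116. ]
clip_mid top 0.56 [562.1  71.2 116. ]
clip_lip side 0.87 [ 557.1 -271.7  120. ]
clip_lip side 0.48 [551.6  29.3 120. ]
clip_lip top 0.9 [554.1  24.  120. ]
clip_lip top 0.63 [ 548.5 -172.6  120. ]
stand_pocket side 0.56 [ 425.6 -312.7   90. ]
stand_pocket side 0.27 [ 646.8 -202.2   90. ]
stand_pocket top 0.97 [ 423.9 -303.6   90. ]
stand_pocket top 0.24 [548.3  -9.6  90. ]
side wedge_mid 0.82 [192.7, 226.5, 200.6, 259.1] 325
[[192. 227.]
 [202. 227.]
 [202. 261.]
 [192. 261.]]
side clip_mid 0.92 [259.6, 223.2, 284.1, 248.9] 417
side clip_mid 0.6 [247.8, 153.8, 262.1, 170.2] 178
top clip_mid 0.62 [189.5, 177.3, 210.1, 196.4] 393
top clip_mid 0.53 [271.5, 163.3, 292.1, 187.1] 318
```

View pics/z0.png

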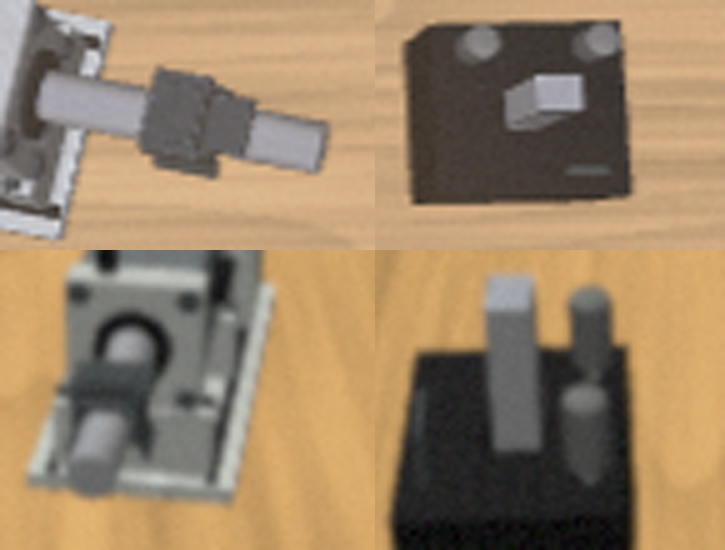

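```bash
cat > m.py <<'E'
from h import *
np.set_printoptions(precision=1,suppress=True)
A=lambda x,y:(x/5+160-.4,y/5+162-.4)
B=lambda x,y:((x-375)/5+310-.4,y/5+212-.4)
C=lambda x,y:(x/5+230-.4,(y-250)/5+130-.4)
D=lambda x,y:((x-375)/5+170-.4,(y-250)/5+222-.4)
print('rod end',atz('top',A(323.5,146.5),100),'cyl',atz('top',A(41,96),100))
for p in [(327,122),(320,171),(47,72),(37,118)]: print(atz('top',A(*p),100))
print('wedge top', atz('top',B(560,92),160),atz('side',D(511,292),160))
print('stand'); 
for p in [(435,25),(620,22),(630,193),(412,203)]: print(atz('top',B(*p),90))
for p in [(418,353),(626,349)]: print('side back', atz('side',D(*p),90))
print('handles side', atz('side',D(590,292),130),atz('side',D(585,392),130),'top',atz('top',B(485,42),130),atz('top',B(602,40),130))
print('side rod end (front face centre-ish)',atz('side',C(93,470),100), 'hole',atz('side',C(130,345),100))
E
python3 m.py
```

```text
rod end [541.9  -4.3 100. ] cyl [571.6 145.  100. ]
[555.   -6.1 100. ]
[528.9  -2.5 100. ]
[584.5 142.2 100. ]
[559.7 146.8 100. ]
wedge top [ 430.  -303.7  160. ] [ 430.6 -307.7  160. ]
stand
[ 471.6 -257.    90. ]
[ 471.6 -353.    90. ]
[ 383.8 -352.3   90. ]
[ 380.3 -240.8   90. ]
side back [ 383.3 -259.7   90. ]
side back [ 470.6 -261.3   90. ]
handles side [ 457.8 -272.   130. ] [ 458.  -332.2  130. ] top [ 457.9 -274.8  130. ] [ 458. -333.  130.]
side rod end (front face centre-ish) [541.7   0.1 100. ] hole [570. 146. 100.]
```

Emit:
{"method": "servo_tool", "body": {"series": "0 363 -331 25 0 0 14; 0 363 -331 25 0 0 14; 0 363 -331 25 0 0 14; 0 363 -331 25 0 0 14; 0 363 -331 25 0 0 14; 0 363 -331 25 0 0 14; 0 363 -331 25 0 0 14; 0 363 -331 25 0 0 14; 0 443 -631 25 0 0 14; 0 443 -631 25 0 0 14; 0 443 -631 25 0 0 14; 0 443 -631 25 0 0 14; 0 443 -631 25 0 0 14; 0 436 -936 25 0 0 14; 0 436 -936 25 0 0 14; 0 436 -936 25 0 0 14; 0 436 -936 25 0 0 14; 0 436 -936 25 0 0 14; 0 436 -936 25 0 0 14", "squeeze": 10}}

```text
time: 4.38
eef_pos: [590.6, -312.2, 429.2]
tool_rot: [0.503, 0.496, -0.499, -0.502]
wrist_force: [0.1, 1.3, -0.4]
finger_gap: 0.995
```

```bash
cat >> h.py <<'E'
from scipy.spatial.transform import Rotation as Rn
def st():
    s=status.get_state(); print('t',s['time'],'tcp',s['eef_pos'].round(1),'gap',round(s['finger_gap']*92,1),'F',s['wrist_force'].round(1)); R=Rn.from_quat(s['tool_rot']).as_matrix()
    print('jaw',R[:,0].round(3),'d',R[:,1].round(3),'grasp',(s['eef_pos']+159*R[:,1]).round(1)); print('joints',s['joints'].round(2)); return s
E
python3 -c "
from h import *
st()"
```

```text
t 4.375 tcp [ 590.6 -312.2  429.2] gap 91.5 F [ 0.1  1.3 -0.4]
jaw [ 0.009  1.    -0.004] d [-0.002 -0.004 -1.   ] grasp [ 590.3 -312.8  270.2]
joints [ 0.51  0.48 -0.09  1.48  0.05  1.18  1.97]
```

Emit:
{"method": "servo_tool", "body": {"series": "0 0 0 -60 0 45 0; 0 0 0 -60 0 45 0; 0 0 0 -60 0 45 0; 0 0 0 -100 0 45 0; 0 0 0 -133 0 45 0; 0 0 0 -133 0 45 0; 0 0 0 -133 0 45 0; 0 0 0 -133 0 45 0"}}

```text
time: 5.38
eef_pos: [593.4, -305.6, 299.4]
tool_rot: [-0.272, -0.272, 0.653, 0.653]
wrist_force: [0.1, 0.7, 0.1]
finger_gap: 1.0
```

```bash
python3 -c "
from h import *
st()
a=save('side','s1');b=save('top','t1')
st()
cr=lambda im,x,y,w,h,f:cv2.resize(im[y:y+h,x:x+w],None,fx=f,fy=f,interpolation=cv2.INTER_CUBIC)
cv2.imwrite('pics/z1.png',cv2.cvtColor(np.hstack([cr(a,140,160,130,150,3),cr(b,270,130,130,150,3)]),cv2.COLOR_RGB2BGR))
"
```

```text
t 5.375 tcp [ 593.4 -305.6  299.4] gap 92.0 F [0.1 0.7 0.1]
jaw [-0.     1.    -0.001] d [-0.704 -0.001 -0.71 ] grasp [ 481.4 -305.7  186.5]
joints [0.36 0.86 0.01 1.26 0.26 1.76 1.89]
t 5.475 tcp [ 593.1 -305.6  299. ] gap 91.8 F [-0.2  0.3 -0.3]
jaw [ 0.     1.    -0.001] d [-0.705 -0.001 -0.71 ] grasp [ 481.1 -305.7  186.2]
joints [0.36 0.86 0.01 1.26 0.26 1.76 1.89]
```

View pics/z1.png

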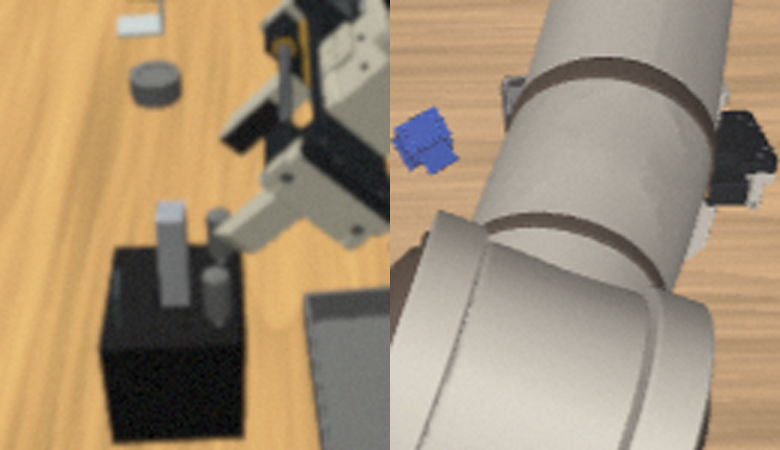

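Emit:
{"method": "servo_tool", "body": {"series": "0 -22 0 -22 0 45 0; 0 -43 0 -43 0 0 0; 0 -43 0 -43 0 0 0", "squeeze": 10}}

```text
time: 5.85
eef_pos: [547.7, -306.0, 253.5]
tool_rot: [-0.269, -0.27, 0.653, 0.654]
wrist_force: [-0.9, -0.6, 1.1]
finger_gap: 0.999
```

Emit:
{"method": "servo_tool", "body": {"series": "1 0 0 0 0 0 0; 1 0 0 0 0 0 0; 1 0 0 0 0 0 0; 1 0 0 0 0 0 0; 1 0 0 0 0 0 0; 1 0 0 0 0 0 0; 1 0 0 0 0 0 0; 1 0 0 0 0 0 0; 1 0 0 0 0 0 0; 1 0 0 0 0 0 0", "squeeze": 10}}

```text
time: 7.1
eef_pos: [549.8, -305.3, 253.7]
tool_rot: [-0.27, -0.271, 0.653, 0.653]
wrist_force: [0.1, 0.5, -0.7]
finger_gap: 0.239
```

```bash
python3 -c "
from h import *
st()"
```

```text
t 7.1 tcp [ 549.8 -305.3  253.7] gap 22.0 F [ 0.1  0.5 -0.7]
jaw [-0.  1.  0.] d [-0.707 -0.    -0.707] grasp [ 437.4 -305.4  141.3]
joints [0.38 0.85 0.01 1.4  0.27 1.64 1.87]
```

Emit:
{"method": "servo_tool", "body": {"series": "1 0 0 0 0 0 0; 1 0 0 0 0 0 0; 1 0 0 10 0 0 0; 1 0 0 30 0 0 0; 1 0 0 60 0 0 0; 1 0 0 90 0 0 0; 1 0 0 120 0 0 0; 1 0 0 120 0 0 0; 1 0 0 120 0 0 0", "squeeze": 60}}

```text
time: 8.22
eef_pos: [549.7, -304.8, 373.4]
tool_rot: [-0.27, -0.271, 0.653, 0.653]
wrist_force: [0.1, 0.3, -3.4]
finger_gap: 0.236
```

```bash
python3 -c "
from h import *
st()
a=save('side','s2')
cr=lambda im,x,y,w,h,f:cv2.resize(im[y:y+h,x:x+w],None,fx=f,fy=f,interpolation=cv2.INTER_CUBIC)
cv2.imwrite('pics/z2.png',cv2.cvtColor(cr(a,130,150,160,150,3),cv2.COLOR_RGB2BGR))
"
```

```text
t 8.225 tcp [ 549.7 -304.8  373.4] gap 21.7 F [ 0.1  0.3 -3.4]
jaw [-0.001  1.     0.001] d [-0.707  0.    -0.707] grasp [ 437.3 -304.8  260.9]
joints [0.38 0.71 0.01 1.35 0.27 1.81 1.92]
```

View pics/z2.png

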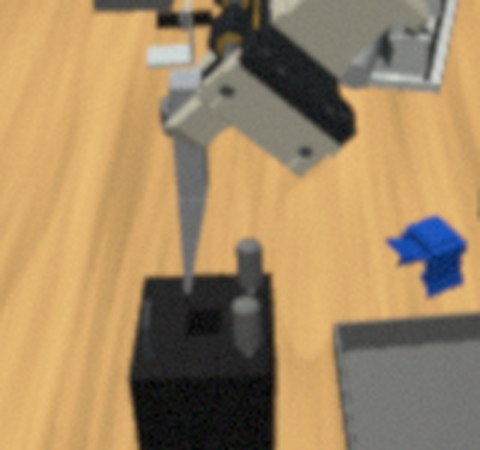

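Emit:
{"method": "servo_tool", "body": {"series": "1 0 60 40 0 0 0; 1 -20 110 40 0 -10 0; 1 -60 140 40 0 -20 0; 1 -100 170 40 0 -30 0; 1 -130 190 40 0 -40 0; 1 -170 205 40 0 -50 0; 1 -203 215 40 0 -60 0; 1 -203 215 40 0 -70 0; 1 -203 215 40 0 -80 0; 1 -203 215 30 0 -90 0; 1 -203 215 -20 0 -90 0; 1 -203 215 -70 0 -90 0; 1 -203 215 -112 0 -90 0; 1 -203 215 -112 0 -90 0; 1 -203 215 -112 0 -90 0"}}

```text
time: 10.15
eef_pos: [399.8, -94.1, 388.7]
tool_rot: [0.642, 0.643, -0.293, -0.297]
wrist_force: [0.2, -1.0, -2.2]
finger_gap: 0.232
```

```bash
python3 -c "
from h import *
st()
a=save('side','s3')
cr=lambda im,x,y,w,h,f:cv2.resize(im[y:y+h,x:x+w],None,fx=f,fy=f,interpolation=cv2.INTER_CUBIC)
cv2.imwrite('pics/z3.png',cv2.cvtColor(cr(a,140,120,180,150,3),cv2.COLOR_RGB2BGR))
"
```

```text
t 10.15 tcp [399.8 -94.1 388.7] gap 21.4 F [ 0.2 -1.  -2.2]
jaw [0.001 1.    0.006] d [ 0.652  0.004 -0.758] grasp [503.4 -93.4 268.2]
joints [ 0.1  -0.11  0.13  2.42 -0.83  0.19  2.57]
```

View pics/z3.png

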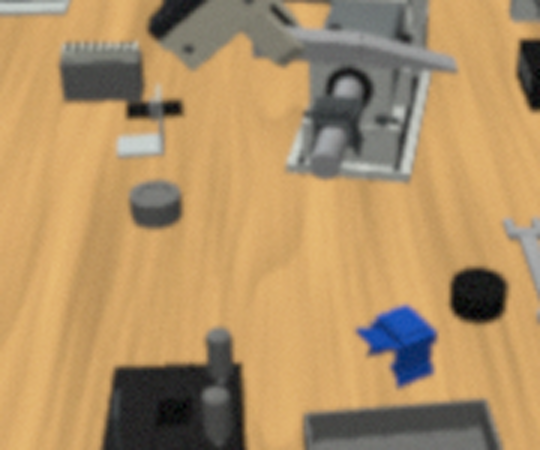

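Emit:
{"method": "servo_tool", "body": {"series": "1 0 0 0 0 0 -10; 1 0 0 0 0 0 -20; 1 0 0 0 0 0 -30; 1 0 0 0 0 0 -40; 1 0 0 0 0 0 -40"}}

```text
time: 10.82
eef_pos: [396.1, -93.2, 407.2]
tool_rot: [0.726, 0.566, -0.235, -0.313]
wrist_force: [0.5, 0.5, -1.6]
finger_gap: 0.236
```

```bash
python3 -c "
from h import *
st()
for n,z in (('puck_a',0),('puck_b',0)):
    for x in cams.landmark_of('side',n): print(n,atz('side',x['xy'],z))
"
```

```text
t 10.825 tcp [396.1 -93.2 407.2] gap 21.7 F [ 0.5  0.5 -1.6]
jaw [0.25  0.968 0.013] d [ 0.674 -0.164 -0.72 ] grasp [ 503.3 -119.3  292.6]
joints [ 1.23 -0.23 -0.96  2.41 -1.11  0.19  2.55]
puck_a [670.30455776 -83.00790154   0.        ]
puck_a [376.13991384  75.30896703   0.        ]
puck_b [670.30455776 -83.00790154   0.        ]
puck_b [376.13991384  75.30896703   0.        ]
```

```bash
cat >> h.py <<'E'
def tool(phi,fwd,flip=False):
    # phi: horizontal azimuth of wedge/tool heading, fwd: tilt of d forward from down (deg); jaw = phi+90
    R0=np.c_[[0,1,0],[0,0,-1],[-1,0,0]].astype(float)  # jaw +y, d down, phi=0
    if flip: R0=R0@np.diag([-1,1,-1])
    return (Rn.from_euler('z',phi,degrees=True)*Rn.from_euler('y',-fwd,degrees=True)*Rn.from_matrix(R0)).as_matrix()
def go(G,phi,fwd,flip=False,s=None,what='G'):
    s=s or status.get_state(); R1=Rn.from_quat(s['tool_rot']); R=tool(phi,fwd,flip)
    T=np.array(G,float)-(159*R[:,1] if what=='G' else 0)
    print('shift',(T-s['eef_pos']).round(1),'turn',np.degrees((Rn.from_matrix(R)*R1.inv()).as_rotvec()).round(1),'TCP',T.round(1))
E
python3 -c "
from h import *
go((460,20,450),-60,0,what='T')
go((460,20,450),-60,45,what='T')
"
```

```text
shift [ 64.5 114.4  43.1] turn [ 26.8  36.1 -42.9] TCP [460.  20. 450.]
shift [ 64.5 114.4  43.1] turn [ -1.2  -0.6 -45.4] TCP [460.  20. 450.]
```

Emit:
{"method": "servo_tool", "body": {"series": "1 64 114 43 27 36 -43; 1 64 114 43 27 36 -43; 1 64 114 43 27 36 -43; 1 64 114 43 27 36 -43; 1 64 114 43 27 36 -43; 1 64 114 43 27 36 -43; 1 64 114 43 27 36 -43; 1 64 114 43 27 36 -43"}}

```text
time: 11.92
eef_pos: [432.0, 19.0, 464.3]
tool_rot: [0.693, 0.231, -0.176, -0.66]
wrist_force: [1.0, -0.2, -2.7]
finger_gap: 0.232
```

```bash
python3 -c "
from h import *
st()
go((384,22,300),-60,45,what='T')
go((400,22,300),-60,40,what='T')
"
```

```text
t 11.925 tcp [432.   19.  464.3] gap 21.4 F [ 1.  -0.2 -2.7]
jaw [0.832 0.552 0.061] d [ 0.088 -0.023 -0.996] grasp [446.   15.3 305.9]
joints [ 1.67 -0.31 -1.53  2.   -0.34  1.08  0.86]
shift [ -48.     3.  -164.3] turn [-36.7 -18.8  -4.6] TCP [384.  22. 300.]
shift [ -32.     3.  -164.3] turn [-32.5 -16.2  -4.5] TCP [400.  22. 300.]
```

```bash
python3 -c "
from h import *
go((560,-100,440),-60,0,what='T')
"
```

```text
shift [ 128.  -119.   -24.3] turn [ 1.5  5.  -3.4] TCP [ 560. -100.  440.]
```

Emit:
{"method": "servo_tool", "body": {"series": "1 60 -60 -10 1 5 -3; 1 128 -119 -24 1 5 -3; 1 128 -119 -24 1 5 -3; 1 128 -119 -24 1 5 -3; 1 128 -119 -24 1 5 -3; 1 128 -119 -24 1 5 -3"}}

```text
time: 12.68
eef_pos: [432.5, -75.0, 489.0]
tool_rot: [0.691, 0.202, -0.172, -0.672]
wrist_force: [0.9, 0.4, -3.1]
finger_gap: 0.235
```

```bash
python3 -c "
from h import *
st()
go((450,-30,300),-60,0,what='T')
go((450,-30,300),-60,45,what='T')
go((410,20,200),-60,45,what='T')
"
```

```text
t 12.675 tcp [432.5 -75.  489. ] gap 21.6 F [ 0.9  0.4 -3.1]
jaw [0.859 0.511 0.033] d [ 0.048 -0.015 -0.999] grasp [440.2 -77.5 330.2]
joints [ 1.91 -0.31 -1.53  1.94 -0.34  1.18  1.03]
shift [  17.5   45.  -189. ] turn [ 0.9  2.7 -0.7] TCP [450. -30. 300.]
shift [  17.5   45.  -189. ] turn [-37.9 -20.1  -1.4] TCP [450. -30. 300.]
shift [ -22.5   95.  -289. ] turn [-37.9 -20.1  -1.4] TCP [410.  20. 200.]
```

```bash
cat > kin.py <<'E'
import numpy as np
from scipy.optimize import least_squares
from scipy.spatial.transform import Rotation as Rn
J=np.array([[-1.064,.501,-.427,1.55,.221,1.138,-.21],[.51,.48,-.09,1.48,.05,1.18,1.97],[.36,.86,.01,1.26,.26,1.76,1.89],[.38,.85,.01,1.40,.27,1.64,1.87],[.38,.71,.01,1.35,.27,1.81,1.92],
[.10,-.11,.13,2.42,-.83,.19,2.57],[1.23,-.23,-.96,2.41,-1.11,.19,2.55],[1.67,-.31,-1.53,2.0,-.34,1.08,.86],[1.91,-.31,-1.53,1.94,-.34,1.18,1.03]])
P=np.array([[156.9,630.8,404.7],[590.6,-312.2,429.2],[593.1,-305.6,299],[549.8,-305.3,253.7],[549.7,-304.8,373.4],[399.8,-94.1,388.7],[396.1,-93.2,407.2],[432,19,464.3],[432.5,-75,489]])
X=np.array([[.241,.97,0],[.009,1,-.004],[0,1,-.001],[0,1,0],[-.001,1,.001],[.001,1,.006],[.25,.968,.013],[.832,.552,.061],[.859,.511,.033]])
D=np.array([[0,0,-1],[-.002,-.004,-1],[-.705,-.001,-.71],[-.707,0,-.707],[-.707,0,-.707],[.652,.004,-.758],[.674,-.164,-.72],[.088,-.023,-.996],[.048,-.015,-.999]])
def fk(q,p,s):
    h,L1,e1,e2,L2,w,L3,a1,b4,b6,a7=p
    R=Rn.from_euler('z',-q[0]+a1); x=np.array([0,0,h])
    R=R*Rn.from_euler('y',q[1]); x=x+R.apply([e1,0,L1])
    R=R*Rn.from_euler('z',s[0]*q[2]); R=R*Rn.from_euler('y',q[3]+b4); x=x+R.apply([e2,0,L2])
    R=R*Rn.from_euler('z',s[1]*q[4]); R=R*Rn.from_euler('y',q[5]+b6); x=x+R.apply([w,0,L3])
    R=R*Rn.from_euler('z',s[2]*q[6]+a7); M=R.as_matrix()
    return x,M[:,0],M[:,2]
def res(p,s):
    r=[]
    for q,t,a,d in zip(J,P,X,D):
        x,jx,dd=fk(q,p,s); r+=[x-t,300*(jx-a),300*(dd-d)]
    return np.ravel(r)
E
cat > fit.py <<'E'
from kin import *
import itertools
best=[]
for s in itertools.product([-1],[1,-1],[1,-1]):
    for a7 in (0,1.57,3.14,-1.57):
        o=least_squares(res,[300,350,0,0,350,0,100,0,0,0,a7],args=(s,)); best.append((o.cost,s,o.x))
best.sort(key=lambda b:b[0])
for c,s,x in best[:2]: print(c,s,x.round(3).tolist())
c,s,x=best[0]; print(res(x,s).reshape(-1,3,3)[:,0].round(1))
np.savez('kin.npz',p=x,s=s)
E
python3 fit.py
```

```text
484.5257625072951 (-1, 1, -1) [321.689, 510.711, 6.282, 5.74, -451.404, -2.054, 179.658, -0.035, 3.136, -3.133, 3.109]
484.5257625077276 (-1, -1, -1) [321.689, 510.711, 6.282, -5.74, 451.404, -2.054, 179.658, -0.035, -0.006, 0.009, 3.109]
[[ 2.7 -2.1  0.6]
 [-3.3  2.5  0.2]
 [ 0.   4.2 -5.8]
 [ 2.7  4.5 -4. ]
 [ 0.9  6.5 -2.4]
 [-2.1 11.8  8.4]
 [ 6.5  5.2  3.3]
 [ 6.3 -1.3  0.5]
 [ 3.6 -3.6 -0.8]]
```

```bash
cat > ik.py <<'E'
from kin import *
p=np.array([321.7,510.7,6.3,-5.7,451.4,-2,179.7,-.035,-.006,.009,3.109]); S=(-1,-1,-1)
lo=np.array([-2.88,-.31,-1.54,.2,-1.41,.19,-2.57]);hi=np.array([2.88,2.03,1.56,2.42,4.55,2.02,2.57])
from h import tool
def F(q):
    x,a,d=fk(q,p,S); return x,np.c_[a,d,np.cross(a,d)]
def err(q,T,R):
    x,M=F(q); return np.r_[(T-x)/300,(Rn.from_matrix(R)*Rn.from_matrix(M).inv()).as_rotvec()]
def sols(T,R,n=60,seed=0):
    g=np.random.default_rng(seed); out=[]
    for _ in range(n):
        q0=g.uniform(lo,hi); q0[2]=g.uniform(-.6,.6); q0[1]=g.uniform(0,1.2)
        o=least_squares(err,q0,args=(T,R),bounds=(lo,hi),max_nfev=60)
        if o.cost<1e-6: out.append(o.x)
    return np.array(out)
def step(q,T,R,n=8,mx=.27):   # damped LS toward pose, clamped
    for _ in range(n):
        e=err(q,T,R); Jm=np.array([(err(q+1e-4*v,T,R)-e)/1e-4 for v in np.eye(7)]).T
        dq=-Jm.T@np.linalg.solve(Jm@Jm.T+1e-3*np.eye(6),e); dq*=min(1,.1/np.abs(dq).max()); q=np.clip(q+dq,lo,hi)
    return q
E
cat > a.py <<'E'
from ik import *
np.set_printoptions(precision=2,suppress=True)
q=np.array([1.91,-.31,-1.53,1.94,-.34,1.18,1.03]); print(F(q)[0])
for T,phi in [((432,-200,480),-60),((432,-330,480),-60),((350,-450,480),-60),((432,-330,480),-60),((500,-100,480),-60)]:
    R=tool(phi,0)
    q=step(q,np.array(T,float),R,40); print(T,q,np.abs(err(q,np.array(T,float),R)).max())
print('lay candidates')
for G,phi in [((440,-75,18),-60),((430,-70,18),-70),((430,-90,18),-50)]:
    R=tool(phi,45); T=np.array(G,float)-159*R[:,1]; s=sols(T,R)
    m=np.minimum(s-lo,hi-s).min(1) if len(s) else None
    print(G,phi,len(s), s[np.argsort(-m)[:3]] if len(s) else '')
E
python3 a.py
```

```text
[436.06 -78.54 488.23]
(432, -200, 480) [ 2.39 -0.31 -1.54  1.88 -0.44  1.25  1.37] 0.19268185800253945
(432, -330, 480) [ 2.81 -0.31 -1.54  1.8  -0.55  1.28  1.66] 0.5207045395837814
(350, -450, 480) [ 2.88 -0.31 -1.54  1.7  -0.66  1.37  2.02] 0.39963477769678474
(432, -330, 480) [ 2.81 -0.31 -1.54  1.8  -0.55  1.28  1.66] 0.5204102023784622
(500, -100, 480) [ 2.26 -0.31 -1.54  1.84 -0.5   1.26  1.18] 0.3466157167066146
lay candidates
(440, -75, 18) -60 0 
(430, -70, 18) -70 32 [[ 0.39  1.11 -1.05  2.35  1.65  1.66 -1.5 ]
 [ 0.32  1.01 -0.94  2.35  1.62  1.53 -1.51]
 [ 0.21  0.91 -0.79  2.35  1.58  1.37 -1.52]]
(430, -90, 18) -50 0
```

```bash
cat > b.py <<'E'
from ik import *
np.set_printoptions(precision=2,suppress=True)
q0=np.array([1.91,-.31,-1.53,1.94,-.34,1.18,1.03]); x0,M0=F(q0)
g=np.random.default_rng(1); out=[]
for k in range(250):
    ds=g.uniform([-150,-150,-80],[120,250,200]); ph=g.uniform(-120,60); fw=g.uniform(-50,50)
    R=tool(ph,fw); T=x0+ds
    q=step(q0,T,R,25); e=np.abs(err(q,T,R)).max()
    out.append((max(-.31-q[1]+0,0)+0-(q[1]+.31)-(q[2]+1.54),e,ds.round(),round(ph),round(fw),q))
out.sort(key=lambda o:o[0])
for o in out[:10]: print(*o)
E
python3 b.py
```

```text
-1.2928799548156726 0.3373632113458446 [-74. -64.  99.] 25 46 [ 0.97 -0.28 -0.28  2.1  -0.9   1.1   2.57]
-1.2632902390813225 0.1484649551256545 [-109. -109.  159.] -11 48 [ 1.1  -0.31 -0.28  2.06 -0.76  0.92  2.49]
-1.2356366761726567 0.14378791658866624 [ -76. -147.  101.] 10 34 [ 1.2  -0.2  -0.41  1.97 -0.64  1.09  2.57]
-1.2030593402029093 0.346452770277215 [ -50. -103.   67.] 24 39 [ 1.17 -0.17 -0.47  2.04 -0.79  1.06  2.57]
-1.1858589602362641 0.2917750462669571 [-143.  119.  177.] 29 39 [ 0.84 -0.31 -0.35  2.08 -0.8   1.36  2.57]
-1.1669558592967435 0.5777471497046194 [-98.  65.  46.] 52 45 [ 0.84 -0.31 -0.37  2.23 -0.94  1.16  2.57]
-1.1381517668056278 0.30404784063089424 [-29. -91. -61.] 3 42 [ 1.16 -0.08 -0.63  2.3  -1.05  0.48  2.57]
-1.0977956343129627 0.05011290194737664 [-107.  -70.   -0.] -10 34 [ 1.07 -0.31 -0.44  2.3  -0.63  0.72  2.38]
-1.080439876340872 0.5230770675948395 [-114.   -1.   41.] 52 18 [ 0.97 -0.29 -0.47  2.11 -0.47  1.26  2.57]
-1.0785828573146496 0.06486406941036985 [-147.   39.   85.] 40 0 [ 0.78 -0.31 -0.46  2.04 -0.17  1.45  2.57]
```

```bash
cat > c.py <<'E'
from ik import *
np.set_printoptions(precision=2,suppress=True)
q=np.array([1.91,-.31,-1.53,1.94,-.34,1.18,1.03]); x0,_=F(q)
for T,ph,fw in [((356,-222,590),0,34),((450,-200,520),0,10),((560,-180,440),-20,0),((540,-80,440),-60,0)]:
    R=tool(ph,fw); T=np.array(T,float); q=step(q,T,R,25); print(T,q,np.abs(err(q,T,R)).max())
np.save('qs.npy',q)
out=[]
for gx in (400,440,480,520):
  for gy in (-180,-130,-80,-30):
    for ph in (-110,-90,-70,-50,-30):
      qq=q.copy(); ok=True
      for fw,z in ((0,120),(22,120),(45,120),(45,18)):
        R=tool(ph,fw); T=np.array([gx,gy,z])-159*R[:,1]; qq=step(qq,T,R,15)
      e=np.abs(err(qq,T,R)).max(); out.append((e,gx,gy,ph,np.minimum(qq-lo,hi-qq).min(),qq))
out.sort(key=lambda o:(round(o[0],2),-o[4]))
for o in out[:25]: print(*o[:3],o[3],round(o[4],2),o[5])
E
python3 c.py
```

```text
[ 356. -222.  590.] [ 1.24 -0.25 -0.45  2.   -0.63  1.02  2.57] 0.01589249585778132
[ 450. -200.  520.] [ 1.16  0.07 -0.81  1.84 -0.02  1.09  1.94] 3.789561257387201e-16
[ 560. -180.  440.] [ 0.81  0.41 -0.72  1.67  0.29  1.17  1.24] 3.789561257387201e-16
[540. -80. 440.] [ 0.61  0.31 -0.62  1.77  0.2   1.12  0.45] 7.579122514774402e-16
9.473903143468002e-16 520 -30 -110 0.68 [-0.26  0.88 -0.12  1.74  0.73  1.21 -1.21]
2.7755575615628914e-16 520 -80 -110 0.65 [-0.21  0.86 -0.09  1.77  0.77  1.16 -1.18]
3.789561257387201e-16 520 -130 -110 0.62 [-0.15  0.85 -0.05  1.8   0.81  1.11 -1.14]
2.842170943040401e-16 520 -180 -110 0.6 [-0.1   0.85 -0.01  1.82  0.84  1.06 -1.1 ]
3.8163916471489756e-16 480 -30 -110 0.58 [-0.26  0.84 -0.15  1.84  0.75  1.18 -1.28]
3.789561257387201e-16 480 -80 -110 0.54 [-0.2   0.83 -0.12  1.88  0.79  1.13 -1.25]
4.2327252813834093e-16 480 -130 -110 0.52 [-0.14  0.82 -0.08  1.9   0.84  1.08 -1.21]
3.789561257387201e-16 480 -180 -110 0.5 [-0.09  0.81 -0.03  1.92  0.88  1.02 -1.17]
7.252881433641314e-16 520 -30 -90 0.49 [-0.33  0.81 -0.12  1.93  0.96  1.05 -1.2 ]
3
[... 640 characters left out ...]
0.01  2.02  1.14  0.86 -1.14]
3.608224830031759e-16 400 -30 -110 0.39 [-0.23  0.79 -0.24  2.03  0.79  1.13 -1.44]
3.0771369869218685e-16 480 -80 -90 0.36 [-0.26  0.77 -0.11  2.06  1.06  0.98 -1.27]
7.579122514774402e-16 400 -80 -110 0.35 [-0.17  0.77 -0.2   2.07  0.85  1.08 -1.41]
3.789561257387201e-16 480 -130 -90 0.32 [-0.2   0.76 -0.07  2.1   1.13  0.92 -1.25]
5.134781488891349e-16 400 -130 -110 0.32 [-0.11  0.76 -0.15  2.1   0.91  1.03 -1.37]
3.789561257387201e-16 440 -30 -90 0.31 [-0.32  0.76 -0.2   2.11  1.02  1.03 -1.37]
9.473903143468002e-16 400 -180 -110 0.3 [-0.05  0.75 -0.09  2.12  0.97  0.97 -1.33]
7.579122514774402e-16 480 -180 -90 0.3 [-0.15  0.75 -0.01  2.12  1.2   0.85 -1.24]
```

```bash
python3 -c "
from h import *
st()
go((356,-222,590),0,34,what='T')
go((450,-200,520),0,10,what='T')
go((560,-180,440),-20,0,what='T')
"
```

```text
t 12.675 tcp [432.5 -75.  489. ] gap 21.6 F [ 0.9  0.4 -3.1]
jaw [0.859 0.511 0.033] d [ 0.048 -0.015 -0.999] grasp [440.2 -77.5 330.2]
joints [ 1.91 -0.31 -1.53  1.94 -0.34  1.18  1.03]
shift [ -76.5 -147.   101. ] turn [-18.1 -27.9  57.1] TCP [ 356. -222.  590.]
shift [  17.5 -125.    31. ] turn [-5.8 -6.1 59. ] TCP [ 450. -200.  520.]
shift [ 127.5 -105.   -49. ] turn [-0.1  2.9 39.3] TCP [ 560. -180.  440.]
```

Emit:
{"method": "servo_tool", "body": {"series": "1 -76 -147 101 -18 -28 57; 1 -76 -147 101 -18 -28 57; 1 -76 -147 101 -18 -28 57; 1 -76 -147 101 -18 -28 57; 1 -76 -147 101 -18 -28 57; 1 -76 -147 101 -18 -28 57; 1 -76 -147 101 -18 -28 57; 1 17 -125 31 -6 -6 59; 1 17 -125 31 -6 -6 59; 1 17 -125 31 -6 -6 59"}}

```text
time: 13.92
eef_pos: [451.2, -199.1, 517.7]
tool_rot: [0.54, 0.541, -0.456, -0.456]
wrist_force: [-0.4, 0.3, -2.8]
finger_gap: 0.238
```

```bash
python3 -c "
from h import *
st()
go((560,-180,440),-20,0,what='T')
go((560,-80,440),-60,0,what='T')
"
```

```text
t 13.925 tcp [ 451.2 -199.1  517.7] gap 21.9 F [-0.4  0.3 -2.8]
jaw [-0.003  1.     0.001] d [ 0.169  0.001 -0.986] grasp [ 477.9 -198.9  361. ]
joints [ 1.18  0.08 -0.84  1.84 -0.    1.09  1.93]
shift [108.8  19.1 -77.7] turn [  1.6   9.6 -20.1] TCP [ 560. -180.  440.]
shift [108.8 119.1 -77.7] turn [  5.    8.8 -60. ] TCP [560. -80. 440.]
```

```bash
cat > d.py <<'E'
from ik import *
from h import status,go
np.set_printoptions(precision=2,suppress=True)
q=status.get_state()['joints']
print(F(q)[0],status.get_state()['eef_pos'])
for G,ph,fw in [((520,-110,280),-50,0),((440,-60,220),-80,10),((410,-60,170),-90,30),((410,-60,120),-90,45),((410,-60,22),-90,45)]:
    R=tool(ph,fw); T=np.array(G,float)-159*R[:,1]; q=step(q,T,R,25); print(G,q,np.abs(err(q,T,R)).max()); go(G,ph,fw)
E
python3 d.py
```

```text
[ 450.11 -200.19  518.36] [ 451.15 -199.08  517.7 ]
(520, -110, 280) [ 0.77  0.3  -0.74  1.81  0.22  1.12  0.66] 1.8947806286936006e-16
shift [ 68.8  89.1 -78.7] turn [  4.2   9.1 -50. ] TCP [ 520. -110.  439.]
(440, -60, 220) [ 0.57  0.16 -0.67  2.12  0.34  0.91 -0.12] 1.5265566588595902e-16
shift [ -15.9  166.3 -141.1] turn [ -0.3  -0.2 -80.2] TCP [435.2 -32.8 376.6]
(410, -60, 170) [ 0.22  0.31 -0.6   2.21  0.79  1.04 -0.91] 3.789561257387201e-16
shift [ -41.2  218.6 -210. ] turn [-16.  -15.9 -89.1] TCP [410.   19.5 307.7]
(410, -60, 120) [-0.03  0.56 -0.52  2.21  1.02  1.22 -1.29] 5.092114079457971e-16
shift [ -41.2  251.5 -285.3] turn [-27.7 -27.7 -87.1] TCP [410.   52.4 232.4]
(410, -60, 22) [-0.08  0.78 -0.44  2.2   1.17  1.14 -1.5 ] 8.278593762615271e-16
shift [ -41.2  251.5 -383.3] turn [-27.7 -27.7 -87.1] TCP [410.   52.4 134.4]
```

Emit:
{"method": "servo_tool", "body": {"series": "1 69 89 -79 4 9 -50; 1 69 89 -79 4 9 -50; 1 69 89 -79 4 9 -50; 1 69 89 -79 4 9 -50; 1 69 89 -79 4 9 -50; 1 -16 166 -141 0 0 -80; 1 -16 166 -141 0 0 -80; 1 -16 166 -141 0 0 -80; 1 -41 219 -210 -16 -16 -89; 1 -41 219 -210 -16 -16 -89; 1 -41 219 -210 -16 -16 -89; 1 -41 251 -285 -28 -28 -87; 1 -41 251 -285 -28 -28 -87; 1 -41 251 -285 -28 -28 -87; 1 -41 251 -285 -28 -28 -87"}}

```text
time: 15.8
eef_pos: [408.9, 50.4, 235.6]
tool_rot: [0.926, -0.003, 0.001, -0.378]
wrist_force: [0.0, 0.3, -2.5]
finger_gap: 0.235
```

```bash
python3 -c "
from h import *
st()
a=save('side','s4');b=save('top','t4')
cr=lambda im,x,y,w,h,f:cv2.resize(im[y:y+h,x:x+w],None,fx=f,fy=f,interpolation=cv2.INTER_CUBIC)
cv2.imwrite('pics/z4.png',cv2.cvtColor(np.hstack([cr(a,140,110,130,150,3),cr(b,210,130,130,150,3)]),cv2.COLOR_RGB2BGR))
go((410,-60,22),-90,45)
go((410,-60,19),-90,45)
"
```

```text
t 15.8 tcp [408.9  50.4 235.6] gap 21.6 F [ 0.   0.3 -2.5]
jaw [ 1.    -0.007 -0.001] d [-0.006 -0.714 -0.7  ] grasp [408.  -63.2 124.4]
joints [-0.01  0.57 -0.56  2.17  0.99  1.28 -1.28]
shift [   0.8    3.  -102.3] turn [0.6 0.1 0.5] TCP [410.   52.4 134.4]
shift [   0.8    3.  -105.3] turn [0.6 0.1 0.5] TCP [410.   52.4 131.4]
```

View pics/z4.png

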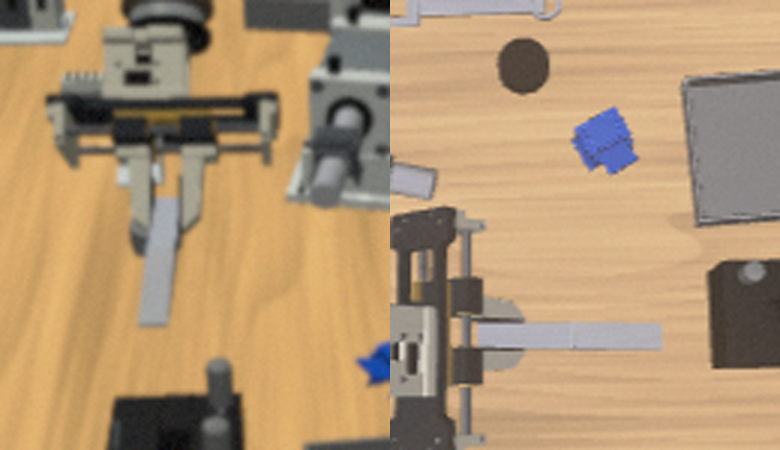

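Emit:
{"method": "servo_tool", "body": {"series": "1 0 0 -50 0 0 0; 1 0 0 -90 0 0 0; 1 0 0 -98 0 0 0; 1 0 0 -98 0 0 0; 1 0 0 -100 0 0 0; 1 0 0 -100 0 0 0"}}

```text
time: 16.65
eef_pos: [409.1, 50.4, 136.3]
tool_rot: [0.926, -0.003, 0.002, -0.377]
wrist_force: [-0.2, 0.1, -2.8]
finger_gap: 0.239
```

```bash
python3 -c "
from h import *
st()"
```

```text
t 16.65 tcp [409.1  50.4 136.3] gap 22.0 F [-0.2  0.1 -2.8]
jaw [ 1.    -0.007  0.002] d [-0.004 -0.716 -0.698] grasp [408.4 -63.4  25.3]
joints [-0.07  0.79 -0.48  2.16  1.14  1.2  -1.47]
```

Emit:
{"method": "servo_tool", "body": {"series": "1 0 0 -3 0 0 0; 1 0 0 -5 0 0 0; 1 0 0 -6 0 0 0; 1 0 0 -6 0 0 0"}}

```text
time: 17.15
eef_pos: [408.8, 50.6, 130.3]
tool_rot: [0.927, -0.003, 0.001, -0.375]
wrist_force: [-0.8, 3.4, 10.6]
finger_gap: 0.236
```

Emit:
{"method": "servo_tool", "body": {"series": "0.4 0 0 0 0 0 0; 0.4 0 0 0 0 0 0; 0.4 0 0 0 0 0 0; 0.4 0 0 0 0 0 0; 0.4 0 30 30 0 0 0; 0.4 0 60 70 0 0 0; 0.4 0 60 130 10 0 0; 0.4 0 30 150 20 0 0; 0.4 0 -20 150 30 0 0; 0.4 0 -70 150 40 0 0; 0.4 0 -115 150 45 0 0; 0.4 0 -115 150 45 0 0; 0.4 0 -115 150 45 0 0"}}

```text
time: 18.77
eef_pos: [408.0, -64.8, 279.1]
tool_rot: [0.712, -0.005, -0.0, -0.702]
wrist_force: [0.7, 0.1, 0.5]
finger_gap: 0.603
```

```bash
python3 -c "
from h import *
st()
a=save('side','s5');b=save('top','t5')
for n in ('wedge_mid','wedge_tip'):
    for c in ('side','top'):
        for x in cams.landmark_of(c,n)[:3]: print(n,c,round(x['p'],2),np.round(x['xy'],1),atz(c,x['xy'],9 if 'mid' in n else 1.5).round(1))
for c in ('side','top'):
    for m in cams.cut_out(c,'wedge_mid')[:2]:
        pp=cv2.boxPoints(cv2.minAreaRect(cv2.findNonZero(m['pixels'].astype(np.uint8))))
        print(c,round(m['p'],2),[atz(c,u,9).round(0)[:2].tolist() for u in pp])
go((408.5,-64,100),-90,0)
"
```

```text
t 18.775 tcp [408.  -64.8 279.1] gap 55.4 F [0.7 0.1 0.5]
jaw [ 1.    -0.006 -0.007] d [-0.007 -0.014 -1.   ] grasp [407.  -67.  120.1]
joints [ 0.81  0.35 -0.82  2.21  0.41  0.73 -0.3 ]
wedge_mid side 0.71 [254.7 157.7] [574.5 257.7   9. ]
wedge_mid side 0.54 [198.9 230.5] [ 412.1 -122.5    9. ]
wedge_mid top 0.63 [267.5 244.3] [ 406.2 -116.9    9. ]
wedge_tip top 0.55 [223.7 187.6] [570.3   5.5   1.5]
wedge_tip top 0.49 [297.9 243. ] [ 409.  -202.2    1.5]
side 0.57 [[395.0, -161.0], [394.0, -34.0], [421.0, -41.0], [419.0, -166.0]]
top 0.63 [[421.0, -135.0], [420.0, -194.0], [398.0, -193.0], [399.0, -135.0]]
shift [ -0.1  -0.6 -20.2] turn [ 0.8 -0.3  0.1] TCP [408.5 -64.  259. ]
```

Emit:
{"method": "servo_tool", "body": {"series": "0.4 0 0 -40 0.8 0 0; 0.4 0 0 -80 0.8 0 0; 0.4 0 0 -96 0.8 0 0; 0.4 0 0 -97 0.8 0 0; 1 0 0 -97 0.8 0 0; 1 0 0 -97 0.8 0 0; 1 0 0 -97 0.8 0 0; 1 0 0 -97 0.8 0 0; 1 0 0 -97 0.8 0 0; 1 0 0 -97 0.8 0 0", "squeeze": 60}}

```text
time: 20.42
eef_pos: [408.8, -64.8, 182.6]
tool_rot: [-0.707, 0.003, 0.0, 0.707]
wrist_force: [-0.7, 0.4, 6.0]
finger_gap: 0.234
```

```bash
cat > e.py <<'E'
from ik import *
from h import status,go,st
np.set_printoptions(precision=2,suppress=True)
st()
q=status.get_state()['joints']
# candidates: stage down at phi, then flip regrasp, then push
for phi in (10,20,30):
  for G in ((430,-110),(460,-110)):
    qq=q.copy()
    for ph,z in ((-60,120),(-20,120),(phi,120),(phi,22)):
        R=tool(ph,0); T=np.array([*G,z+159.]); qq=step(qq,T,R,12)
    print('place',phi,G,qq,np.abs(err(qq,T,R)).max())
    for a in (-45,-90,-135,-180):
        R=tool(phi+a,0); T=np.array([*G,120+159.]); qq=step(qq,T,R,15)
    print('flip',qq,np.abs(err(qq,T,R)).max())
    for (x,y,z),ph in (((500,-150,160),50),((510,-170,160),79),((540,-14,135),79)):
        R=tool(ph,0,True); T=np.array([x,y,z+159.]); qq=step(qq,T,R,15)
    print('push',qq,np.abs(err(qq,T,R)).max())
E
python3 e.py
```

```text
t 20.425 tcp [408.8 -64.8 182.6] gap 21.5 F [-0.7  0.4  6. ]
jaw [ 1.   -0.   -0.01] d [-0.01  0.   -1.  ] grasp [408.  -64.8  23.6]
joints [ 0.64  0.55 -0.63  2.25  0.65  0.53 -0.51]
place 10 (430, -110) [ 1.    0.77 -1.02  2.21  1.03  0.76  1.02] 5.684341886080802e-16
flip [ 0.63  0.33 -0.49  2.17  0.24  0.68 -1.42] 3.789561257387201e-16
push [ 0.56  0.52 -0.75  1.93  0.46  0.86 -0.62] 5.684341886080802e-16
place 10 (460, -110) [ 0.97  0.81 -1.02  2.14  1.02  0.8   1.03] 6.661338147750938e-16
flip [ 0.58  0.37 -0.47  2.11  0.25  0.71 -1.44] 8.881784197001252e-16
push [ 0.55  0.52 -0.74  1.93  0.45  0.86 -0.61] 3.789561257387201e-16
place 20 (430, -110) [ 1.02  0.8  -1.06  2.21  1.06  0.79  1.16] 4.996003610813204e-16
flip [ 0.67  0.34 -0.54  2.17  0.27  0.69 -1.27] 5.684341886080802e-16
push [ 0.56  0.52 -0.75  1.93  0.46  0.86 -0.62] 5.092222939614052e-16
place 20 (460, -110) [ 0.99  0.83 -1.06  2.14  1.05  0.83  1.18] 3.789561257387201e-16
flip [ 0.62  0.38 -0.51  2.11  0.28  0.71 -1.29] 5.684341886080802e-16
push [ 0.55  0.52 -0.74  1.93  0.46  0.86 -0.61] 1.3026616822268503e-16
place 30 (430, -110) [ 1.05  0.83 -1.1   2.21  1.09  0.82  1.31] 4.736951571734001e-16
flip [ 0.7   0.35 -0.58  2.17  0.29  0.69 -1.12] 9.436895709313829e-16
push [ 0.57  0.53 -0.76  1.93  0.47  0.86 -0.62] 3.789561257387201e-16
place 30 (460, -110) [ 1.01  0.86 -1.09  2.14  1.08  0.86  1.33] 3.885780586188048e-16
flip [ 0.66  0.39 -0.56  2.11  0.31  0.72 -1.14] 4.440892098500627e-16
push [ 0.56  0.52 -0.75  1.93  0.46  0.86 -0.62] 1.6579330501069005e-16
```

```bash
cat > f.py <<'E'
from ik import *
from h import status,go,st
np.set_printoptions(precision=2,suppress=True)
q=status.get_state()['joints']
for path in ([((430,-80,120),-60),((460,-110,170),-20),((480,-130,170),20),((500,-160,170),50),((505,-190,170),79),((505,-190,140),79),((540,-14,136),79),((545,10,136),79),((505,-190,200),79)],
             [((500,-120,150),-60),((560,-180,200),-20),((560,-200,200),20),((540,-200,200),50),((505,-190,200),79),((505,-190,140),79),((534,-42,136),79),((505,-190,200),79)]):
  qq=q.copy()
  for G,ph in path:
    R=tool(ph,0); T=np.array(G)+[0,0,159.]; qq=step(qq,T,R,12); print(G,ph,qq,round(np.abs(err(qq,T,R)).max(),3))
E
python3 f.py
```

```text
(430, -80, 120) -60 [ 0.94  0.45 -0.97  2.19  0.54  0.76  0.14] 0.0
(460, -110, 170) -20 [ 1.12  0.53 -1.2   2.06  0.61  0.96  0.82] 0.0
(480, -130, 170) 20 [ 1.18  0.69 -1.33  2.    0.77  1.09  1.42] 0.0
(500, -160, 170) 50 [ 1.2   0.82 -1.4   1.94  0.88  1.2   1.92] 0.0
(505, -190, 170) 79 [ 1.25  0.93 -1.48  1.9   0.97  1.3   2.42] 0.0
(505, -190, 140) 79 [ 1.23  0.96 -1.44  1.92  1.02  1.26  2.39] 0.0
(540, -14, 136) 79 [ 0.89  0.93 -1.4   1.92  0.99  1.22  2.08] 0.0
(545, 10, 136) 79 [ 0.83  0.93 -1.39  1.91  0.99  1.22  2.05] 0.0
(505, -190, 200) 79 [ 1.26  0.91 -1.53  1.87  0.94  1.35  2.44] 0.0
(500, -120, 150) -60 [ 0.93  0.53 -0.95  1.98  0.54  0.91  0.22] 0.0
(560, -180, 200) -20 [ 1.03  0.67 -1.11  1.76  0.65  1.14  0.94] 0.0
(560, -200, 200) 20 [ 1.11  0.78 -1.26  1.74  0.78  1.23  1.57] 0.0
(540, -200, 200) 50 [ 1.18  0.84 -1.38  1.78  0.86  1.29  2.02] 0.0
(505, -190, 200) 79 [ 1.26  0.9  -1.51  1.87  0.93  1.34  2.44] 0.0
(505, -190, 140) 79 [ 1.23  0.95 -1.43  1.92  1.01  1.25  2.4 ] 0.0
(534, -42, 136) 79 [ 0.95  0.92 -1.4   1.94  0.99  1.21  2.13] 0.0
(505, -190, 200) 79 [ 1.26  0.9  -1.52  1.87  0.93  1.34  2.44] 0.0
```

Emit:
{"method": "servo_tool", "body": {"series": "1 0 0 20 0 0 0; 1 22 -15 80 0 0 10; 1 22 -15 96 0 0 20; 1 22 -15 96 0 0 30; 1 52 -45 146 0 0 40; 1 52 -45 146 0 0 50; 1 52 -45 146 0 0 60; 1 52 -45 146 0 0 70; 1 72 -65 146 0 0 80; 1 72 -65 146 0 0 90; 1 72 -65 146 0 0 100; 1 72 -65 146 0 0 110; 1 92 -95 146 0 0 120; 1 92 -95 146 0 0 130; 1 92 -95 146 0 0 140; 1 97 -110 146 0 0 150; 1 97 -110 146 0 0 160; 1 97 -110 146 0 0 169; 1 97 -110 146 0 0 169; 1 97 -110 146 0 0 169"}}

```text
time: 22.92
eef_pos: [505.2, -174.8, 327.8]
tool_rot: [-0.072, -0.703, 0.704, 0.069]
wrist_force: [-0.1, 0.2, -2.9]
finger_gap: 0.235
```

```bash
python3 -c "
from h import *
s=st()
a=save('side','s6');b=save('top','t6')
cr=lambda im,x,y,w,h,f:cv2.resize(im[y:y+h,x:x+w],None,fx=f,fy=f,interpolation=cv2.INTER_CUBIC)
cv2.imwrite('pics/z6.png',cv2.cvtColor(np.hstack([cr(a,190,120,130,110,3),cr(b,160,150,130,110,3)]),cv2.COLOR_RGB2BGR))
for n in ('wedge_mid','wedge_tip'):
    for c in ('side','top'):
        for x in cams.landmark_of(c,n)[:3]: print(n,c,round(x['p'],2),np.round(x['xy'],1),atz(c,x['xy'],148+(9 if 'mid' in n else 1.5)).round(1))
"
```

```text
t 22.925 tcp [ 505.2 -174.8  327.8] gap 21.7 F [-0.1  0.2 -2.9]
jaw [-0.98   0.198 -0.005] d [ 0.004 -0.002 -1.   ] grasp [ 505.9 -175.   168.8]
joints [ 1.25  0.88 -1.42  1.9   0.93  1.25  2.46]
wedge_mid top 0.78 [267.3 195.1] [ 518.9 -115.   157. ]
wedge_tip top 0.57 [238.9 189.7] [535.  -44.8 149.5]
```

View pics/z6.png

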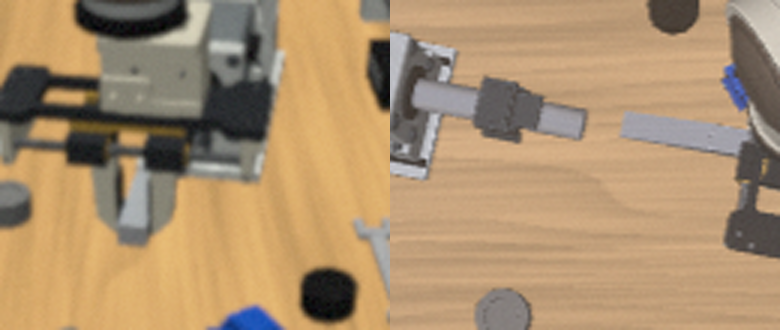

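```bash
cat > g.py <<'E'
from h import *
np.set_printoptions(precision=1,suppress=True)
b=cv2.imread('pics/t6.png'); sat=cv2.cvtColor(b,cv2.COLOR_BGR2HSV)[...,1].astype(float)
def edges(c,r0,r1):
    p=sat[r0:r1,c]; m=p<(np.percentile(p,10)+np.percentile(p,90))/2; k=np.flatnonzero(m); 
    t=(np.percentile(p,10)+np.percentile(p,90))/2; a,e=k[0],k[-1]
    up=a-1+(p[a-1]-t)/(p[a-1]-p[a]); dn=e+(t-p[e])/(p[e+1]-p[e]); return r0+up,r0+dn
def line(cols,r0,r1,zf):
    L=[]
    for c in cols:
        u,d=edges(c,r0,r1); z=zf(c); A=atz('top',(c,u),z);B=atz('top',(c,d),z); L.append(np.r_[(A+B)/2,np.linalg.norm((A-B)[:2])])
    L=np.array(L); k,m=np.polyfit(L[:,1],L[:,0],1); print('width',L[:,3].mean(),'yaw',90-np.degrees(np.arctan(k)),'x at y=0',m,'x at -41',m-41*k,'resid',np.std(L[:,0]-np.polyval([k,m],L[:,1]))); print(L[[0,-1],:2]); return k,m
line(range(211,222),178,205,lambda c:100)
line(range(170,184),170,196,lambda c:100)
line(range(242,272),180,212,lambda c:145+3+min(15,15*(c-238)/30))
E
python3 g.py
```

```text
width 27.917205747454798 yaw 78.08885458488449 x at y=0 541.7744558539159 x at -41 533.1260706862288 resid 0.11955659382562205
[[548.4  30.7]
 [542.8   4.4]]Traceback (most recent call last):
  File "g.py", line 14, in <module>
    line(range(170,184),170,196,lambda c:100)
    ~~~~^^^^^^^^^^^^^^^^^^^^^^^^^^^^^^^^^^^^^
  File "g.py", line 11, in line
    u,d=edges(c,r0,r1); z=zf(c); A=atz('top',(c,u),z);B=atz('top',(c,d),z); L.append(np.r_[(A+B)/2,np.linalg.norm((A-B)[:2])])
        ~~~~~^^^^^^^^^
  File "g.py", line 7, in edges
    up=a-1+(p[a-1]-t)/(p[a-1]-p[a]); dn=e+(t-p[e])/(p[e+1]-p[e]); return r0+up,r0+dn
                                                    ~^^^^^
IndexError: index 26 is out of bounds for axis 0 with size 26
```

```bash
sed -i 's/^line(range(170,184).*$/line(range(174,184),172,195,lambda c:100)/' g.py; python3 g.py; sed -n 1p g.py >/dev/null; sed -i '/range(174,184)/d' g.py; python3 g.py | tail -3
```

```text
width 27.917205747454798 yaw 78.08885458488449 x at y=0 541.7744558539159 x at -41 533.1260706862288 resid 0.11955659382562205
[[548.4  30.7]
 [542.8   4.4]]
width 24.225507067642027 yaw 77.91987679079057 x at y=0 541.1090621349296 x at -41 532.3342998731031 resid 0.2204561154374953
[[ 529.6  -52.5]
 [ 514.3 -123.8]]Traceback (most recent call last):
  File "g.py", line 14, in <module>
    line(range(174,184),172,195,lambda c:100)
    ~~~~^^^^^^^^^^^^^^^^^^^^^^^^^^^^^^^^^^^^^
  File "g.py", line 11, in line
    u,d=edges(c,r0,r1); z=zf(c); A=atz('top',(c,u),z);B=atz('top',(c,d),z); L.append(np.r_[(A+B)/2,np.linalg.norm((A-B)[:2])])
        ~~~~~^^^^^^^^^
  File "g.py", line 7, in edges
    up=a-1+(p[a-1]-t)/(p[a-1]-p[a]); dn=e+(t-p[e])/(p[e+1]-p[e]); return r0+up,r0+dn
                                                    ~^^^^^
IndexError: index 23 is out of bounds for axis 0 with size 23
```

Emit:
{"method": "servo_tool", "body": {"series": "1 0 0 -20 0 0 0; 1 0 0 -28 0 0 0; 1 0 0 -28 0 0 0; 1 6 27 -28 0 0 0; 1 11 53 -28 0 0 0; 1 11 53 -28 0 0 0; 1 11 53 -30 0 0 0; 1 11 53 -30.5 0 0 0; 1 11 53 -30.5 0 0 0"}}

```text
time: 24.35
eef_pos: [516.4, -122.5, 297.6]
tool_rot: [-0.072, -0.703, 0.704, 0.068]
wrist_force: [-1.0, 0.8, -2.0]
finger_gap: 0.233
```

```bash
python3 -c "
from h import *
s=st()
a=save('side','s7');b=save('top','t7')
cr=lambda im,x,y,w,h,f:cv2.resize(im[y:y+h,x:x+w],None,fx=f,fy=f,interpolation=cv2.INTER_CUBIC)
cv2.imwrite('pics/z7.png',cv2.cvtColor(np.hstack([cr(a,220,120,80,70,5),cr(b,170,160,80,70,5)]),cv2.COLOR_RGB2BGR))
"
```

```text
t 24.35 tcp [ 516.4 -122.5  297.6] gap 21.4 F [-1.   0.8 -2. ]
jaw [-0.981  0.196 -0.005] d [ 0.005 -0.002 -1.   ] grasp [ 517.2 -122.8  138.6]
joints [ 1.13  0.9  -1.37  1.93  0.97  1.2   2.34]
```

View pics/z7.png

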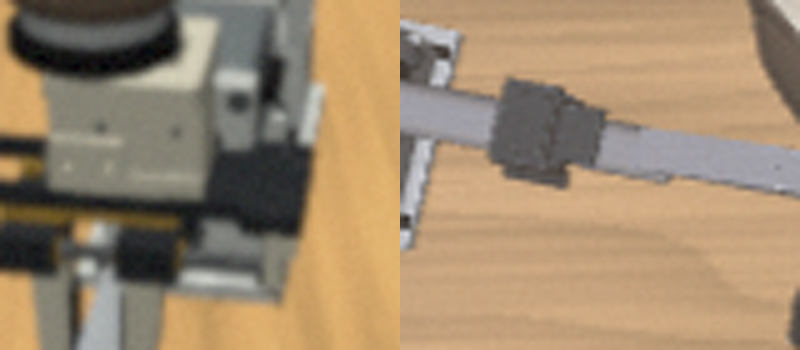

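Emit:
{"method": "servo_tool", "body": {"series": "1 0 0 -1 0 0 0; 1 0 0 -1.5 0 0 0; 1 0 0 -1.5 0 0 0"}}

```text
time: 24.82
eef_pos: [516.6, -121.7, 296.3]
tool_rot: [-0.071, -0.703, 0.704, 0.067]
wrist_force: [-0.3, -1.1, -1.3]
finger_gap: 0.233
```

Emit:
{"method": "servo_tool", "body": {"series": "1 0 0 -1 0 0 0; 1 0 0 -1 0 0 0"}}

```text
time: 25.08
eef_pos: [516.6, -121.7, 295.4]
tool_rot: [-0.071, -0.703, 0.704, 0.067]
wrist_force: [-0.2, -1.2, 0.3]
finger_gap: 0.229
```

Emit:
{"method": "servo_tool", "body": {"series": "1 2 10 -0.5 0 0 0; 1 4 20 -0.5 0 0 0; 1 6 29.5 -0.5 0 0 0; 1 6 29.5 -0.5 0 0 0"}}

```text
time: 25.58
eef_pos: [522.9, -91.0, 295.2]
tool_rot: [-0.071, -0.703, 0.704, 0.066]
wrist_force: [-0.2, -1.7, 2.9]
finger_gap: 0.231
```

```bash
python3 -c "
from h import *
s=st()
a=save('side','s8');b=save('top','t8')
for f in ('t7','t8'):
    pass
cr=lambda im,x,y,w,h,f:cv2.resize(im[y:y+h,x:x+w],None,fx=f,fy=f,interpolation=cv2.INTER_CUBIC)
cv2.imwrite('pics/z8.png',cv2.cvtColor(cr(b,170,160,80,70,5),cv2.COLOR_RGB2BGR))
"
```

```text
t 25.575 tcp [522.9 -91.  295.2] gap 21.2 F [-0.2 -1.7  2.9]
jaw [-0.981  0.193 -0.006] d [ 0.006 -0.002 -1.   ] grasp [523.9 -91.4 136.2]
joints [ 1.07  0.9  -1.37  1.93  0.97  1.19  2.28]
```

Emit:
{"method": "servo_tool", "body": {"series": "1 2 10 0 0 0 0; 1 4 20 0 0 0 0; 1 6 29.5 0 0 0 0; 1 7.8 39 0 0 0 0; 1 7.8 39 0 0 0 0"}}

```text
time: 26.3
eef_pos: [530.7, -53.6, 295.1]
tool_rot: [-0.072, -0.703, 0.705, 0.067]
wrist_force: [-0.2, -1.6, 3.7]
finger_gap: 0.235
```

```bash
python3 -c "
from h import *
s=st()"
```

```text
t 26.3 tcp [530.7 -53.6 295.1] gap 21.6 F [-0.2 -1.6  3.7]
jaw [-0.981  0.196 -0.007] d [ 0.006 -0.004 -1.   ] grasp [531.6 -54.2 136.1]
joints [ 0.99  0.89 -1.36  1.92  0.97  1.19  2.21]
```

```bash
python3 -c "
from h import *
a=save('side','s9');b=save('top','t9'); t8=cv2.cvtColor(cv2.imread('pics/t8.png'),cv2.COLOR_BGR2RGB)
cr=lambda im,x,y,w,h,f:cv2.resize(im[y:y+h,x:x+w],None,fx=f,fy=f,interpolation=cv2.INTER_CUBIC)
cv2.imwrite('pics/z9.png',cv2.cvtColor(np.hstack([cr(t8,180,165,66,60,6),cr(b,180,165,66,60,6)]),cv2.COLOR_RGB2BGR))
for n in ('wedge_mid','wedge_tip','clip_mid','clip_lip'):
    for x in cams.landmark_of('top',n)[:3]: print(n,round(x['p'],2),np.round(x['xy'],1),atz('top',x['xy'],120).round(1))
"
```

```text
wedge_mid 0.61 [219.2 188.3] [545.2   7.2 120. ]
clip_mid 0.61 [190.2 180.4] [567.3  82.3 120. ]
clip_lip 0.6 [206.6 181.3] [564.2  39.8 120. ]
```

View pics/z9.png

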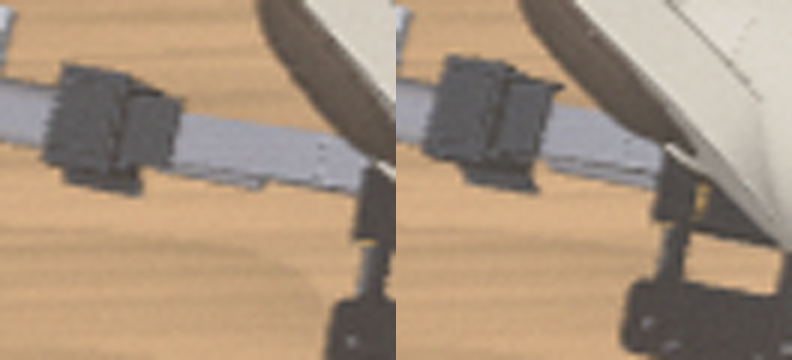

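Emit:
{"method": "servo_tool", "body": {"series": "1 2 8 0 0 0 0; 1 3 15 0 0 0 0; 1 4 20 0 0 0 0; 1 4 20 0 0 0 0"}}

```text
time: 27.1
eef_pos: [534.7, -32.5, 295.5]
tool_rot: [-0.071, -0.703, 0.704, 0.067]
wrist_force: [-0.5, -2.7, 8.3]
finger_gap: 0.233
```

```bash
python3 -c "
from h import *
s=st()
a=save('side','s10');b=save('top','t10')
for q in ('clip_mid',):
  for c in('side','top'):
    for m in cams.cut_out(c,q): print(c,m['p'],np.round(m['extent'],1),m['pixels'].sum())
f=[cv2.imread(f'pics/{n}.png') for n in ('t0','t8','t9','t10')]
dark=lambda im:[np.round(np.mean(np.argwhere(m),0),1) for m in [(im[165:205,180:215].max(2)<110)]]
print([dark(i) for i in f])
"
```

```text
t 27.1 tcp [534.7 -32.5 295.5] gap 21.5 F [-0.5 -2.7  8.3]
jaw [-0.981  0.194 -0.007] d [ 0.007 -0.002 -1.   ] grasp [535.8 -32.8 136.5]
joints [ 0.95  0.89 -1.35  1.92  0.96  1.19  2.18]
side 0.71 [258.9 224.2 285.7 245.3] 402
side 0.37 [243.  148.4 257.6 166.3] 34
top 0.74 [183.6 173.6 205.3 194.9] 330
[[array([21.2, 18.4])], [array([21.2, 17.9])], [array([17. , 18.5])], [array([16.8, 18.3])]]
```

Emit:
{"method": "servo_tool", "body": {"series": "1 -2 -10 0.5 0 0 0; 1 -6 -30 0.5 0 0 0; 1 -10 -50 0.5 0 0 0; 1 -14 -70 0.5 0 0 0; 1 -18 -90 0.5 0 0 0; 1 -22 -110 0.5 0 0 0; 1 -26 -130 0.5 0 0 0; 1 -29 -147 0.5 0 0 0; 1 -29 -147 0.5 0 0 0"}}

```text
time: 28.42
eef_pos: [504.6, -181.7, 294.3]
tool_rot: [-0.072, -0.703, 0.704, 0.069]
wrist_force: [0.1, -1.2, -2.9]
finger_gap: 0.233
```

```bash
python3 -c "
from h import *
s=st()
a=save('side','s11');b=save('top','t11')
for q in ('clip_mid',):
  for c in('side','top'):
    for m in cams.cut_out(c,q): print(c,m['p'],np.round(m['extent'],1),m['pixels'].sum())
    for n in ('clip_mid','clip_lip'):
        for x in cams.landmark_of(c,n)[:3]: print(n,c,round(x['p'],2),np.round(x['xy'],1),atz(c,x['xy'],130 if 'mid' in n else 134).round(1))
t0=cv2.cvtColor(cv2.imread('pics/t0.png'),cv2.COLOR_BGR2RGB)
cr=lambda im,x,y,w,h,f:cv2.resize(im[y:y+h,x:x+w],None,fx=f,fy=f,interpolation=cv2.INTER_CUBIC)
cv2.imwrite('pics/z11.png',cv2.cvtColor(np.vstack([np.hstack([cr(t0,165,160,66,50,6),cr(b,165,160,66,50,6)]),cr(a,200,120,132,50,6)]),cv2.COLOR_RGB2BGR))
"
```

```text
t 28.425 tcp [ 504.6 -181.7  294.3] gap 21.4 F [ 0.1 -1.2 -2.9]
jaw [-0.98   0.198 -0.004] d [ 0.003 -0.002 -1.   ] grasp [ 505.1 -182.   135.3]
joints [ 1.24  0.92 -1.37  1.91  0.98  1.21  2.44]
side 0.74 [258.1 222.2 285.8 246.9] 430
clip_lip side 0.83 [262.1 231.3] [ 557.6 -285.7  134. ]
top 0.55 [187.3 177.9 206.1 196. ] 328
top 0.55 [271.8 170.9 280.7 187.6] 54
top 0.43 [188.1 243.  205.5 262.4] 301
clip_mid top 0.72 [193.7 182.3] [559.9  71.6 130. ]
clip_mid top 0.61 [280.4 174.9] [ 575.5 -150.4  130. ]
clip_lip top 0.57 [211.2 185.2] [550.8  26.2 134. ]
clip_lip top 0.48 [290.1 185.8] [ 545.9 -173.9  134. ]
```

View pics/z11.png

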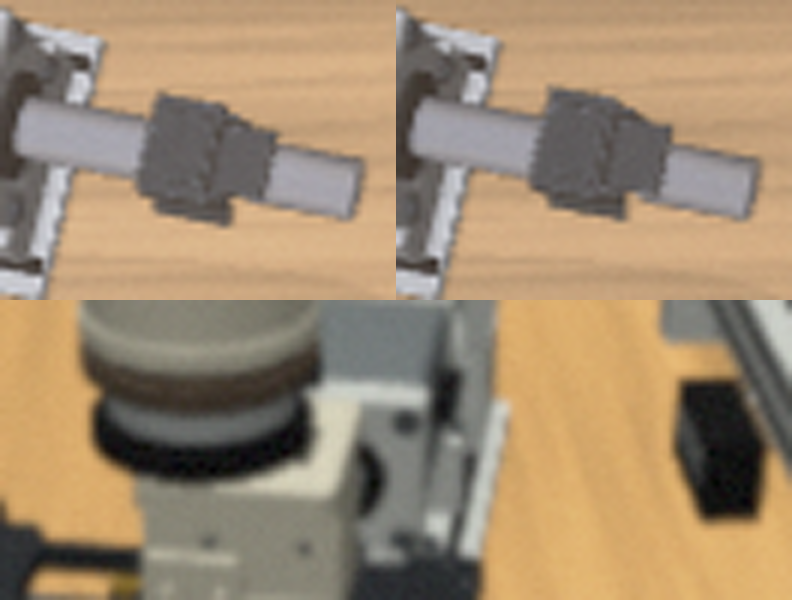

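```bash
cat > i.py <<'E'
from ik import *
from h import *
np.set_printoptions(precision=2,suppress=True)
for u in ((271.5,163.3),(292.1,187.1),(289.1,185.9)): print('blue',atz('top',u,5)[:2],atz('top',u,40)[:2])
q=status.get_state()['joints']
for G,ph,fl in [((490,-190,140),60,0),((450,-165,140),40,0),((420,-150,140),30,0),((420,-150,24),30,0),((420,-150,140),30,0),((480,-100,200),0,0),((520,-20,220),0,0),((555,66,200),-11,0)]:
    R=tool(ph,0,fl); T=np.array(G)+[0,0,159.]; q=step(q,T,R,15); print(G,ph,q,round(np.abs(err(q,T,R)).max(),3)); go(G,ph,0,fl)
E
python3 i.py
```

```text
blue [ 639.22 -133.79] [ 630.07 -132.28]
blue [ 567.81 -191.1 ] [ 560.93 -187.77]
blue [ 571.46 -182.62] [ 564.46 -179.56]
(490, -190, 140) 60 [ 1.24  0.84 -1.35  1.96  0.92  1.15  2.13] 0.0
shift [-15.4 -10.5   3.7] turn [  0.2   0.3 -18.8] TCP [ 490. -190.  299.]
(450, -165, 140) 40 [ 1.27  0.73 -1.33  2.07  0.84  1.05  1.78] 0.0
shift [-55.4  14.5   3.7] turn [  0.2   0.3 -38.8] TCP [ 450. -165.  299.]
(420, -150, 140) 30 [ 1.31  0.66 -1.34  2.15  0.79  0.99  1.62] 0.0
shift [-85.4  29.5   3.7] turn [  0.2   0.2 -48.8] TCP [ 420. -150.  299.]
(420, -150, 24) 30 [ 1.12  0.8  -1.07  2.21  1.06  0.8   1.43] 0.0
shift [ -85.4   29.5 -112.3] turn [  0.2   0.2 -48.8] TCP [ 420. -150.  183.]
(420, -150, 140) 30 [ 1.3   0.65 -1.33  2.15  0.78  0.98  1.63] 0.0
shift [-85.4  29.5   3.7] turn [  0.2   0.2 -48.8] TCP [ 420. -150.  299.]
(480, -100, 200) 0 [ 1.11  0.53 -1.24  1.99  0.58  1.04  1.17] 0.0
shift [-25.4  79.5  63.7] turn [  0.3   0.2 -78.8] TCP [ 480. -100.  359.]
(520, -20, 220) 0 [ 0.89  0.54 -1.21  1.9   0.57  1.1   1.03] 0.0
shift [ 14.6 159.5  83.7] turn [  0.3   0.2 -78.8] TCP [520. -20. 379.]
(555, 66, 200) -11 [ 0.62  0.59 -1.08  1.83  0.59  1.08  0.7 ] 0.0
shift [ 49.6 245.5  63.7] turn [  0.3   0.2 -89.8] TCP [555.  66. 359.]
```

Emit:
{"method": "servo_tool", "body": {"series": "1 -15 -10 4 0 0 -10; 1 -15 -10 4 0 0 -19; 1 -40 5 4 0 0 -29; 1 -55 14 4 0 0 -39; 1 -85 30 4 0 0 -49; 1 -85 30 -40 0 0 -49; 1 -85 30 -90 0 0 -49; 1 -85 30 -108 0 0 -49; 1 -85 30 -110 0 0 -49; 1 -85 30 -111 0 0 -49; 1 -85 30 -111 0 0 -49"}}

```text
time: 30.2
eef_pos: [420.9, -150.3, 185.1]
tool_rot: [-0.357, -0.61, 0.613, 0.353]
wrist_force: [0.3, 0.3, -2.5]
finger_gap: 0.234
```

Emit:
{"method": "servo_tool", "body": {"series": "1 0 0 -2 0 0 0; 1 0 0 -3 0 0 0; 1 0 0 -3 0 0 0; 0.4 0 0 -3 0 0 0; 0.4 0 0 -3 0 0 0; 0.4 0 0 -3 0 0 0; 0.4 0 0 -3 0 0 0; 0.4 0 0 40 0 0 0; 0.4 0 0 100 0 0 0; 0.4 0 0 150 0 0 0; 0.4 0 0 150 0 0 0"}}

```text
time: 31.58
eef_pos: [421.7, -150.3, 337.2]
tool_rot: [-0.359, -0.61, 0.613, 0.351]
wrist_force: [0.6, 0.0, -0.4]
finger_gap: 0.601
```

```bash
cat > j.py <<'E'
from ik import *
from h import *
np.set_printoptions(precision=2,suppress=True)
st()
a=save('side','s12');b=save('top','t12')
for n,z in (('wedge_mid',9),('wedge_tip',1.5),('clip_mid',130),('clip_lip',134)):
    for c in ('side','top'):
        for x in cams.landmark_of(c,n)[:3]: print(n,c,round(x['p'],2),np.round(x['xy'],1),atz(c,x['xy'],z).round(1))
for c in('side','top'):
    for m in cams.cut_out(c,'clip_mid'): print(c,m['p'],np.round(m['extent'],1),m['pixels'].sum())
q=status.get_state()['joints']
for G,ph,fl in [((450,-100,220),-30,0),((500,-40,220),-60,0),((555,66,220),-101,0),((555,66,134),-101,0),((555,66,240),-101,0),((600,-100,240),-101,0),((600,-320,150),-90,0),((600,-320,60),-90,0)]:
    R=tool(ph,0,fl); T=np.array(G)+[0,0,159.]; q=step(q,T,R,15); print(G,ph,q,round(np.abs(err(q,T,R)).max(),3)); go(G,ph,0,fl)
E
python3 j.py
```

```text
t 31.575 tcp [ 421.7 -150.3  337.2] gap 55.3 F [ 0.6  0.  -0.4]
jaw [-0.5   0.87 -0.01] d [ 0.01 -0.01 -1.  ] grasp [ 422.8 -151.5  178.2]
joints [ 1.39  0.62 -1.41  2.09  0.73  1.06  1.7 ]
wedge_mid side 0.74 [224. 229.] [ 475.1 -119.4    9. ]
wedge_mid top 0.32 [194. 184.] [580.8  90.2   9. ]
wedge_tip side 0.96 [247.7 221.7] [536.9 -82.3   1.5]
wedge_tip top 0.57 [254.7 198. ] [538.5 -83.4   1.5]
clip_mid side 0.9 [272.7 231.7] [ 579.5 -283.1  130. ]
clip_mid side 0.63 [253.8 154.2] [559.4  53.5 130. ]
clip_mid top 0.83 [278.8 176.5] [ 571.4 -146.2  130. ]
clip_mid top 0.62 [196.3 185.7] [551.   64.8 130. ]
clip_lip side 0.79 [263.1 231.7] [ 559.6 -287.   134. ]
clip_lip side 0.73 [249.5 159.6] [545.8  15.7 134. ]
clip_lip side 0.43 [276.7 290.5] [ 570.8 -442.5  134. ]
clip_lip top 0.7 [212.8 183.7] [554.6  22.2 134. ]
clip_lip top 0.57 [289.3 186.9] [ 543.1 -171.8  134. ]
side 0.87 [258.4 222.6 284.2 246.6] 416
side 0.74 [244.4 149.  261.1 168.8] 239
side 0.7 [290.6 209.6 312.8 229.5] 333
top 0.88 [184.9 175.4 208.7 196.1] 367
top 0.73 [271.4 164.4 291.2 189.3] 288
(450, -100, 22
[... 442 characters left out ...]
 -0.73  1.89  0.46  0.88 -0.76] 0.0
shift [134.7 216.  -41. ] turn [   0.2   -0.3 -130.8] TCP [555.  66. 293.]
(555, 66, 240) -101 [ 0.46  0.42 -0.81  1.79  0.34  1.07 -0.66] 0.0
shift [134.7 216.   65. ] turn [   0.2   -0.3 -130.8] TCP [555.  66. 399.]
(600, -100, 240) -101 [ 0.67  0.5  -0.76  1.67  0.38  1.12 -0.38] 0.0
shift [179.7  50.   65. ] turn [   0.2   -0.3 -130.8] TCP [ 600. -100.  399.]
(600, -320, 150) -90 [ 0.9   0.72 -0.71  1.55  0.51  1.06  0.07] 0.0
shift [ 179.7 -170.   -25. ] turn [   0.3   -0.2 -119.8] TCP [ 600. -320.  309.]
(600, -320, 60) -90 [ 0.87  0.82 -0.65  1.6   0.58  0.92  0.02] 0.0
shift [ 179.7 -170.  -115. ] turn [   0.3   -0.2 -119.8] TCP [ 600. -320.  219.]
```

Emit:
{"method": "servo_tool", "body": {"series": "0.2 10 16 45 0 0 -10; 0.2 20 33 45 0 0 -20; 0.2 30 50 45 0 0 -30; 0.2 40 65 45 0 0 -40; 0.2 50 80 45 0 0 -50; 0.2 60 95 45 0 0 -60; 0.2 70 105 45 0 0 -70; 0.2 80 115 45 0 0 -80; 0.2 95 140 45 0 0 -90; 0.2 110 165 45 0 0 -100; 0.2 120 190 45 0 0 -110; 0.2 130 205 45 0 0 -120; 0.2 134 219 45 0 0 -131; 0.2 134 219 45 0 0 -131; 0.2 134 219 45 0 0 -131"}}

```text
time: 34.05
eef_pos: [554.1, 68.4, 378.9]
tool_rot: [-0.704, 0.07, -0.066, 0.704]
wrist_force: [-0.5, -1.3, 0.3]
finger_gap: 0.8
```

```bash
python3 -c "
from h import *
st()
b=save('top','t13');a=save('side','s13')
for n,z in (('clip_mid',130),('clip_lip',134)):
    for c in ('side','top'):
        for x in cams.landmark_of(c,n)[:3]: print(n,c,round(x['p'],2),np.round(x['xy'],1),atz(c,x['xy'],z).round(1))
go((556,69,132),-101,0)
"
```

```text
t 34.05 tcp [554.1  68.4 378.9] gap 73.6 F [-0.5 -1.3  0.3]
jaw [ 0.981 -0.191 -0.006] d [-0.006  0.001 -1.   ] grasp [553.2  68.6 220. ]
joints [ 0.46  0.45 -0.81  1.8   0.37  1.06 -0.67]
clip_mid side 0.74 [253.4 153.4] [558.5  58.2 130. ]
clip_mid side 0.61 [270.4 230.4] [ 575.2 -278.7  130. ]
clip_mid top 0.56 [279.5 173.2] [ 580.  -148.2  130. ]
clip_lip side 0.97 [260.9 233.7] [ 554.7 -293.1  134. ]
clip_lip side 0.52 [248.8 156. ] [544.8  36.  134. ]
clip_lip side 0.31 [248.3 223. ] [ 531.  -257.4  134. ]
clip_lip top 0.62 [289.6 186.2] [ 544.9 -172.6  134. ]
shift [  1.7   0.9 -88.1] turn [-0.1 -0.3  0.3] TCP [556.  69. 291.]
```

Emit:
{"method": "servo_tool", "body": {"series": "0.2 2 1 -40 0 -0.3 0; 0.2 2 1 -70 0 -0.3 0; 0.2 2 1 -80 0 -0.3 0; 0.2 2 1 -87 0 -0.3 0; 0.2 2 1 -87 0 -0.3 0", "squeeze": 15}}

```text
time: 34.98
eef_pos: [556.6, 69.9, 292.7]
tool_rot: [-0.703, 0.069, -0.069, 0.704]
wrist_force: [0.0, -0.8, -0.2]
finger_gap: 0.8
```

Emit:
{"method": "servo_tool", "body": {"series": "1 0 0 0 0 0 0; 1 0 0 0 0 0 0; 1 0 0 0 0 0 0; 1 0 0 0 0 0 0; 1 0 0 0 0 0 0; 1 0 0 0 0 0 0; 1 0 0 0 0 0 0", "squeeze": 15}}

```text
time: 35.85
eef_pos: [556.5, 69.8, 292.4]
tool_rot: [-0.703, 0.069, -0.069, 0.704]
wrist_force: [-0.9, -0.1, 2.0]
finger_gap: 0.475
```

Emit:
{"method": "servo_tool", "body": {"series": "1 0 0 0 0 0 0; 1 0 0 0 0 0 0; 1 0 0 5 0 0 0; 1 0 0 15 0 0 0; 1 0 0 30 0 0 0; 1 0 0 60 0 0 0; 1 0 0 100 0 0 0; 1 0 0 120 0 0 0; 1 0 0 120 0 0 0", "squeeze": 30}}

```text
time: 36.98
eef_pos: [556.7, 70.0, 413.8]
tool_rot: [-0.703, 0.068, -0.071, 0.704]
wrist_force: [0.2, -0.4, -2.2]
finger_gap: 0.477
```

```bash
python3 -c "
from h import *
st()
b=save('top','t14');a=save('side','s14')
for c in('side','top'):
    for m in cams.cut_out(c,'clip_mid'): print(c,m['p'],np.round(m['extent'],1),m['pixels'].sum())
    for x in cams.landmark_of(c,'tray_in')[:2]: print(c,x['p'],atz(c,x['xy'],4).round(1))
# tray outer/inner corners from the first top picture crop (2.7x, offset 110,90)
for p in ((534,180),(695,168),(712,297),(546,311)): print('rim',atz('top',(p[0]/2.7+110-.3,p[1]/2.7+90-.3),32).round(0)[:2])
"
```

```text
t 36.975 tcp [556.7  70.  413.8] gap 43.9 F [ 0.2 -0.4 -2.2]
jaw [ 0.981 -0.195  0.003] d [ 0.003  0.002 -1.   ] grasp [557.2  70.3 254.8]
joints [ 0.48  0.41 -0.83  1.76  0.34  1.11 -0.65]
side 0.75 [246.6 108.7 260.4 127.5] 219
side 0.66 [257.9 221.5 283.7 246.6] 451
side 0.78 [ 589.7 -332.8    4. ]
side 0.66 [593.2 673.2   4. ]
top 0.62 [270.6 164.8 293.1 190. ] 326
top 0.77 [ 591.3 -321.9    4. ]
rim [ 651. -235.]
rim [ 661. -405.]
rim [ 523. -412.]
rim [ 511. -242.]
```

Emit:
{"method": "servo_tool", "body": {"series": "1 43 -50 0 0 0 3; 1 43 -110 0 0 0 6; 1 43 -170 0 0 0 10; 1 40 -230 -10 0 0 14; 1 35 -290 -40 0 0 14; 1 30 -350 -80 0 0 14; 1 30 -393 -110 0 0 14; 1 30 -393 -150 0 0 14; 1 30 -393 -180 0 0 14; 1 30 -393 -200 0 0 14; 1 30 -393 -205 0 0 14; 1 30 -393 -205 0 0 14"}}

```text
time: 38.78
eef_pos: [586.8, -322.9, 207.7]
tool_rot: [-0.706, -0.017, 0.017, 0.708]
wrist_force: [1.4, 0.6, -0.7]
finger_gap: 0.475
```

```bash
python3 -c "
from h import *
st()
"
```

```text
t 38.775 tcp [ 586.8 -322.9  207.7] gap 43.7 F [ 1.4  0.6 -0.7]
jaw [0.999 0.049 0.   ] d [ 0.     0.002 -1.   ] grasp [ 586.8 -322.6   48.7]
joints [ 0.9   0.83 -0.64  1.61  0.59  0.91  0.09]
```

Emit:
{"method": "servo_tool", "body": {"series": "1 0 0 -2 0 0 0; 1 0 0 -3.5 0 0 0; 1 0 0 -4.5 0 0 0; 1 0 0 -4.5 0 0 0"}}

```text
time: 39.28
eef_pos: [586.4, -323.3, 203.0]
tool_rot: [-0.706, -0.017, 0.017, 0.707]
wrist_force: [0.9, -0.1, 1.0]
finger_gap: 0.475
```

Light contact with the tray floor; now I release and lift away.

Emit:
{"method": "servo_tool", "body": {"series": "0.25 0 0 0 0 0 0; 0.25 0 0 0 0 0 0; 0.25 0 0 0 0 0 0; 0.25 0 0 0 0 0 0; 0.25 0 0 20 0 0 0; 0.25 0 0 60 0 0 0; 0.25 0 0 120 0 0 0; 0.25 0 0 180 0 0 0; 0.25 0 60 220 0 0 0; 0.25 -20 120 240 0 0 0; 0.25 -40 180 240 0 0 0; 0.25 -60 240 240 0 0 0; 0.25 -80 300 240 0 0 0; 0.25 -100 360 240 0 0 0; 0.25 -100 420 240 0 0 0; 0.25 -100 460 240 0 0 0; 0.25 -100 460 240 0 0 0"}}

```text
time: 41.4
eef_pos: [484.7, 142.5, 444.6]
tool_rot: [-0.706, -0.021, 0.02, 0.708]
wrist_force: [0.2, -0.6, 0.1]
finger_gap: 0.749
```

```bash
python3 -c "
from h import *
st()
b=save('top','t15');a=save('side','s15')
for n,z in (('clip_mid',20),('wedge_mid',9),('puck_a',0),('wrench',0),('sensor',0)):
    for c in ('side','top'):
        for x in cams.landmark_of(c,n)[:3]: print(n,c,round(x['p'],2),np.round(x['xy'],1),atz(c,x['xy'],z).round(1))
cr=lambda im,x,y,w,h,f:cv2.resize(im[y:y+h,x:x+w],None,fx=f,fy=f,interpolation=cv2.INTER_CUBIC)
cv2.imwrite('pics/z15.png',cv2.cvtColor(np.hstack([cr(a,140,100,200,240,2),cr(b,180,90,200,240,2)]),cv2.COLOR_RGB2BGR))
"
```

```text
t 41.4 tcp [484.7 142.5 444.6] gap 68.9 F [ 0.2 -0.6  0.1]
jaw [0.998 0.058 0.002] d [ 0.002  0.004 -1.   ] grasp [485.1 143.1 285.6]
joints [ 0.51  0.3  -1.    1.85  0.28  1.14 -0.53]
clip_mid side 0.81 [277.7 279.5] [ 591.5 -309.3   20. ]
clip_mid side 0.66 [273.6 230.4] [ 598.9 -144.3   20. ]
clip_mid top 0.81 [281.5 173.1] [ 606.  -160.9   20. ]
clip_mid top 0.78 [339.4 178.5] [ 587.5 -324.4   20. ]
clip_mid top 0.21 [199.6 186.7] [570.4  72.4  20. ]
wedge_mid side 0.78 [221.7 227.7] [ 469.2 -113.8    9. ]
puck_a side 0.54 [192.4 190.8] [379.6  75.7   0. ]
puck_a top 0.6 [201.2 255.8] [377.5  68.5   0. ]
wrench side 0.8 [319.4 205.4] [742.  -14.9   0. ]
wrench top 0.73 [238.  134.5] [730.3 -36.9   0. ]
sensor side 0.69 [190.1 167.1] [361.1 217.9   0. ]
```

View pics/z15.png

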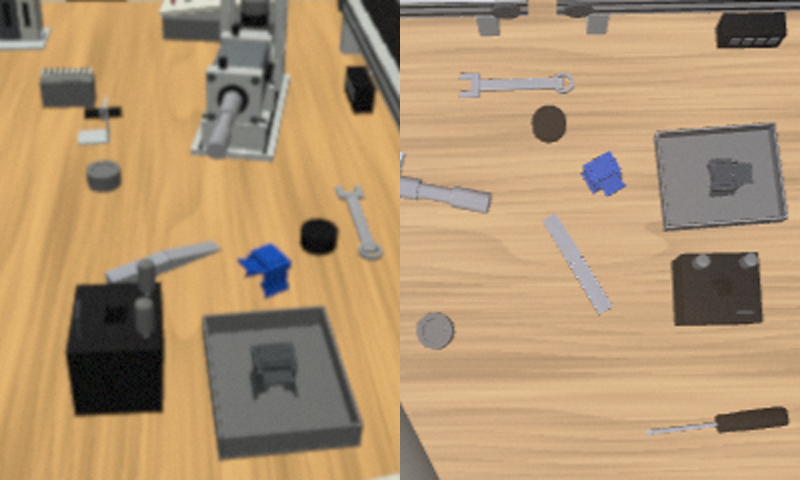

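```bash
python3 -c "
from h import *
print(workorder.job_done())"
```

```text
the job is handed in; nothing more can be done
None
```

The clip is off the rod and upright in the grey tray, and the wedge is lying flat on the bench. I handed the job in at about 41.5 s of the 72 s allowed. It reports no verdict.

- **Order of work:** I drew the wedge up out of the stand, laid it flat and took it again level across its thick end. I slid it along the rod under the lip to about 34 mm past the neck, drew it back and put it down. Then I lifted the clip off by its back into the tray. The gripper did not touch the clip while it was snapped on.
- **Last picture:** the clip is near the middle of the tray at about (588, -323) and the neck of the rod is bare. The wrench, both workpieces, the sensor and the blue look-alike show no visible change. The arm is clear with no load on the wrist.
- **Clip coming free:** the push showed only about 3 N along the rod at the readings, against the 20 N expected, so the snap itself was not recorded. The clip's rise showed in both cameras, and it then lifted off without resistance.
- **Detours:** my first try at laying the wedge down ran into joint limits. I had to back the arm out and lay it from another side, which cost about 5 s.
- **Disagreements:** some network point estimates were off by 5 to 10 mm, so I used edges measured in the pictures for the rod and wedge instead.

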